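# Hang the baby cup on the draining peg

### The arm

A 6-joint arm with a two-finger parallel gripper is mounted at the origin on the work surface. World frame = base frame: x ahead of the robot, y to its left, z up, the work surface at z = 0. Lengths are in mm, angles in degrees, forces in N, time in s.
With the tool pointing down it reaches from about 300 to 850 mm from the base axis. Payload 4.2 kg.
Tool frame: the origin (TCP) lies midway between the tips of the shut fingers; the grasp point (between the pads) lies env.grip_depth behind it (env.grip_depth is the distance from the TCP to the grasp point, in mm); z points along the fingers, y is the direction in which the jaws open and shut (so a half turn about z gives the same grasp; the last joint's range is limited). The gripper opens to 91 mm and grips with 3 to 60 N. Pads are 32 mm wide; open, the fingers measure 118 mm over their backs; the gripper's body (76 mm by 178 mm) begins 60 mm behind the grasp point.
Start: joints at [72.193, 18.312, 89.639, -0, 72.044, -1.146], TCP at [164.865, 550.874, 213.976] pointing down, gripper open.
Joint ranges: [-177.97, 177.97], [-48.28, 115.42], [12.27, 149.76], [-77.06, 257.06], [2.81, 150.46], [-146.56, 146.56]. Speed limits (degrees/s): [147.25, 147.25, 180, 180, 180, 180].

### API

Orientations are given as [roll, pitch, yaw] about the fixed x, y, z axes, in that order (R = Rz(yaw) Ry(pitch) Rx(roll)).
In Python, from workcell import env, cams, spotter gives the robot as it stands.
- The arm moves only by the tool apply_moves, never from a script. Its argument "plan" is a list of rows, each an object with "jaw": the closure, from 0 (fully open) to 1 (shut); "delta_pos": the shift along the tool's x, y, z in mm, a list of three; "spin": the turn about the tool's z in rad. In form: [{"jaw": jaw, "delta_pos": [dx, dy, dz], "spin": spin}, ...]. A call has exactly 8 rows; each row is the pose to reach, as a shift and turn from the pose measured when the call began, along the tool's axes at that moment; what a row does not reach only later rows make up. A row lasts 1/8 s, in which the tool goes at most 62.5 mm and 10.7 degrees, less where a joint would pass 70% of its speed; a pose out of reach is approached as far as the arm can. A call with a gripper value outside its range is refused whole. The fingers move at their own pace and stop on an object; "squeeze" is the grip in N (left out, the last holds). Time passes only in rows, so rows that repeat a pose let the fingers close, or fill a call up. It gives the time, the measured TCP pose, the force and the opening at its end, in the units of the state.
- env.state(): the state, without advancing time (a new reading comes with each control period).
- cams.grab_frame(name): name is "scene" or "top" or "wrist"; returns the picture (420x560x3 uint8, red, green, blue); there is no depth.
- cams.calibration(name): a dict with "camera_matrix" (3x3 intrinsics, pixels), "rvec" (rotation vector, rad) and "tvec" (3), from world to camera coordinates, as OpenCV has them. Camera axes: x right, y down, z forward; pixel columns grow to the right and rows downward; lengths in mm; the calibration is good to about 2 mm. A picture is of the moment at which its call begins: read the wrist's pose just before it. calibration takes no time and is no camera call; for the wrist camera it gives the pose at the moment of the call.
- env.job_done(): hands the job in, once; it reports no verdict.
Trained networks look in the newest picture that a camera, given by its name, has taken for a name from the list of things; names that differ only in an ending like _2 or _b are one class to them, and where a whole thing is asked for, a point or a joint stands for the part that bears it (a point fixed in the world has none). Each returns a list of dicts, best first, with "confidence" (0 to 1); they miss things now and then, are a little off and sometimes report something else, mostly with a low value. They report only what shows in the picture. A call takes as long as a camera call. They do not tell look-alikes from the thing itself.
- spotter.masks_of(camera, target): "region" (420x560 bool, what is visible of it) and "extent" ([left, top, right, bottom] in pixels, round what is visible of it).
The state is a dict: "time_s": time; "qpos": joint angles; "qvel": joint speeds; "effort": joint torques, N m; "ee_pos": TCP position; "ee_rot": TCP orientation; "force": force on the tool from outside, world axes, zero at the start; "torque": the same for the moment, N m; "gripper_width": finger opening in mm.
Only numpy, scipy, OpenCV 4.12 (cv2) and the standard library are available. Lean on these libraries where they do the work, as an engineer would, in place of code of your own. Each camera call takes 0.05 s, during which the arm holds its last target.

### The job

Take the green baby cup that stands mouth-down on the turntable and hang it mouth-down on the empty leaning peg of the drying rack. Push it on past the peg's spring, turn it about the peg under light pressure until the notches in its rim drop over the red lugs and the rim sits fully home on the white drip star, never ramming it, then let go. Leave the three jars and the wooden teether where they are.

Things in the scene. Friction and masses are not known exactly. Their poses are not given: they have to be found in the camera images.
- cup_mid (a point): Centre (half-way up, on the axis) of the loose green plastic cup: a straight cylinder, 60 mm outside diameter, 54 mm inside, 90 mm high, closed base 5 mm thick, 60 to 130 g. Its z axis runs from the mouth to the closed base; it starts mouth-down on the turntable's top, z up. Its rim has three drain notches, 120 degrees apart (one on +x), 16 mm wide and 10 mm high.
- cup_mouth (a point): Centre of the cup's mouth (rim plane), 45 mm from cup_mid; same axes.
- turntable: Lazy-susan, plywood disc 280 mm across, its top 20 mm above the table; origin at its centre on the table. It is locked and does not turn. The cup stands about 85 mm from its centre on its -x side, the jars on its +x half.
- peg_seat (a point): On the axis of the empty peg, level with the top of the white drip star (spokes and a 76 mm ring) on which the rim must rest. z runs along the peg to its tip, y along the rack. The peg leans to the rack's front (-x of the rack) by joint peg. A cup fully home has cup_mouth here, its z axis along this z.
- peg_tip (a point): Blunt tip of the empty peg, 75 mm along z from peg_seat. The peg is a white cross of four fins, 49 mm across, with a cone nose (24 mm wide at the tip, 49 mm at 13 mm below it): 2.5 mm of play. The star carries three red lugs, 120 degrees apart, 9 mm wide, 8 mm high: unless the notches are over them the rim stops 8 mm too high. Where the lugs point differs each time and is not reported.
- tongue_bulge (a point): Bulge of the blue sprung tongue on the peg's under side (-x of peg_seat), 34 mm from the axis, 28 to 36 mm above peg_seat, ramped at both ends. It yields inwards (700 N/m) as the rim rides over it, about 5 N of push, and then grips the cup, which does not slide home by itself. The star turns on the peg only with 0.6 N m, so light pressure (5 to 10 N) does not drag it round.
- peg (a joint): Lean of the empty peg from vertical in rad, 0.3 to 0.6; a stiff friction hinge (5 N m), whose pivot is 66 mm above the table, 30 mm below peg_seat along the peg. Leave it as it is set.
- rack: White drying rack, fixed to the table, base 130 x 270 x 16 mm; origin under its centre, y along the row of pegs. The empty peg is at y = +65 mm; the peg at y = -65 mm holds an orange cup that is part of the rack and stays there (60 mm wide, lean 0.45 rad).
- jar_a: White closed jar, 52 mm wide, 70 mm high, loose on the turntable; origin under its centre. Leave alone.
- jar_b: Blue jar, as jar_a. Leave alone.
- jar_c: Yellow jar, as jar_a. Leave alone.
- teether: Wooden teether ring, 68 mm across, 12 mm high, loose, flat on the table in front of the rack; origin under its centre. Leave alone.
There are look-alikes about, which are no part of the job. Of the things shaped like the part that bears cup_mid, the green one is meant.

How it is judged (in metres and radians):
At the end, for the whole second after the job is handed in: The cup hangs at rest on the empty peg, mouth-down, notches over the lugs, its rim within 3 mm of the drip star along the peg, its mouth's centre within 8 mm of peg_seat, its axis within 0.08 rad of the peg's; the peg still leans between 0.2 and 0.7 rad (z of cup_mouth in the frame of peg_seat between -0.003 and 0.003 m and distance between cup_mouth and peg_seat below 0.008 m and z of cup_mid in the frame of peg_seat above 0.04 m and angle between the z axis of cup_mid and the z axis of peg_seat, either way round below 0.08 rad and linear speed of cup below 0.01 m/s and value of joint peg between 0.2 and 0.7 rad); the robot touches nothing.
It fails at once if the cup is rammed: pushed against the rack with more than 100 N (contact force between cup and rack above 100 N).
It fails at once if a jar is shifted by more than 25 mm or tipped (distance of any of jar_a, jar_b, jar_c from where it was at the start of the episode above 0.025 m or angle between any of jar_a, jar_b, jar_c's own z axis and vertical above 0.5 rad).
It fails at once if the teether is shifted by more than 25 mm (distance of teether from where it was at the start of the episode above 0.025 m).
It also fails if it takes over 58 s, if anything falls off the work surface, if the arm or the gripper's body presses on something with over 40 N, if the wrist force passes 120 N, or if a joint passes its speed limit or range.

## Working session

There is one attempt and no reset: what is moved stays moved. The work goes in short steps, Python scripts to look and compute and a tool call to move; the robot and the scene stay as the last step left them, time stands still between calls to the robot, and variables do not carry over. Pictures are saved under pics/ and viewed, and the job is handed in when it is done.

Besides the shell and the picture viewer there is one more tool, called after "Call:" as a command line: name --argument value ..., lists and objects as JSON in quotes. apply_moves: Moves the arm, as the interface text tells. Its arguments: {"type":"object","properties":{"plan":{"type":"array"},"squeeze":{"type":"number"}},"required":["plan"]}

```bash
ls; mkdir -p pics; python3 - <<'E'
from workcell import env,cams,spotter
import cv2
s=env.state();print(s, env.grip_depth)
for n in ["scene","top","wrist"]:
    im=cams.grab_frame(n);cv2.imwrite(f"pics/a_{n}.png",im[:,:,::-1]);c=cams.calibration(n);print(n,c)
E
```

```text
pics
{'time_s': 0.0, 'qpos': array([ 7.21939115e+01,  1.83525310e+01,  8.97066857e+01,  1.02089672e-03,
        7.20439962e+01, -1.14701453e+00]), 'qvel': array([-0.07440755, -0.03975185,  0.00390991, -0.05096046,  0.05638355,
       -0.0941808 ]), 'effort': array([-3.50587070e-03, -4.12458837e+01, -2.31970042e+01,  7.23583787e-02,
        4.56637423e-02, -1.46686170e-04]), 'ee_pos': array([164.68772568, 550.3803146 , 213.10947143]), 'ee_rot': array([-1.79896827e+02, -3.03650640e-03,  1.63340608e+02]), 'force': array([ 0.3651724 , -0.04059711,  0.57723646]), 'torque': array([-0.04959622,  0.02484507,  0.03055294]), 'gripper_width': 91.20538584935662} 18.8
scene {'camera_matrix': array([[470.49262383,   0.        , 273.80353273],
       [  0.        , 470.49262383, 215.89427079],
       [  0.        ,   0.        ,   1.        ]]), 'rvec': array([ 0.69291234,  2.49978655, -1.24977963]), 'tvec': array([ 394.46078283,  -87.97398065, 1410.44902289])}
top {'camera_matrix': array([[384.13355471,   0.        , 278.90264114],
       [  0.        , 384.13355471, 209.55205872],
       [  0.        ,   0.        ,   1.        ]]), 'rvec': array([ 2.15218175, -2.19252256,  0.17487427]), 'tvec': array([ 64.46268946, 521.18678056, 876.75759666])}
wrist {'camera_matrix': array([[289.05693494,   0.        , 280.51696615],
       [  0.        , 289.05693494, 214.6442294 ],
       [  0.        ,   0.        ,   1.        ]]), 'rvec': array([-2.32825473, -1.73505886, -0.24648679]), 'tvec': array([-573.28329614,  -30.19731867,  390.41669755])}
```

View pics/a_scene.png

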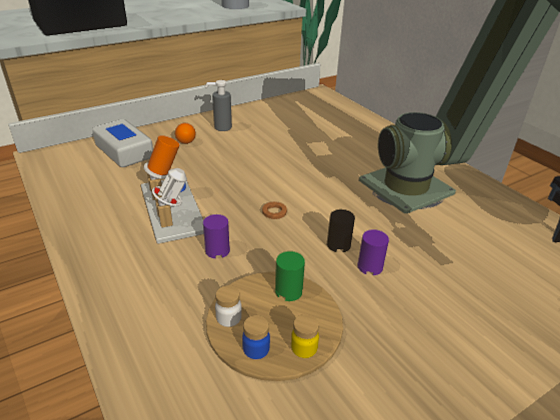

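View pics/a_top.png

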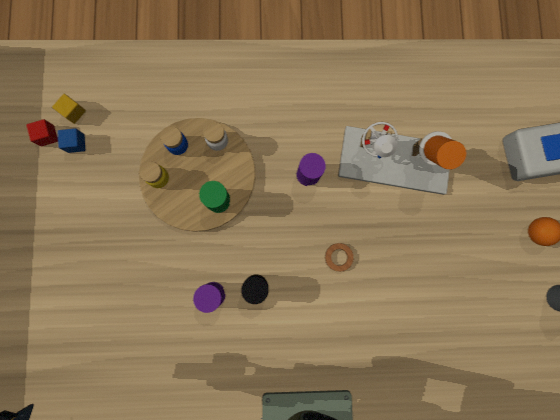

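View pics/a_wrist.png

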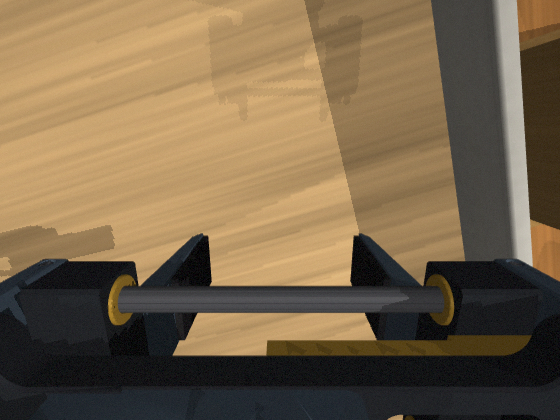

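Candidates from the overview (scene view pixels): the green cup (290,276), which is the target; look-alikes are purple (216,236), purple (373,252) and black (341,231), plus the orange cup on the rack (162,155). Next I'll zoom in and measure.

```bash
cat > h.py <<'E'
import numpy as np, cv2
from scipy.spatial.transform import Rotation as Ro
from scipy.optimize import least_squares
from workcell import env,cams,spotter
def cal(n):
    c=cams.calibration(n);return c["camera_matrix"],cv2.Rodrigues(c["rvec"])[0],np.array(c["tvec"]).ravel()
def proj(c,P):
    K,R,t=c;P=np.atleast_2d(P);q=(P@R.T+t)@K.T;return q[:,:2]/q[:,2:]
def ray(c,uv):
    K,R,t=c;d=R.T@np.linalg.solve(K,[uv[0],uv[1],1]);return -R.T@t,d/np.linalg.norm(d)
def onz(c,uv,z):
    o,d=ray(c,uv);return o+d*(z-o[2])/d[2]
def tri(obs):
    A=0;b=0
    for c,uv in obs:
        o,d=ray(c,uv);M=np.eye(3)-np.outer(d,d);A=A+M;b=b+M@o
    return np.linalg.solve(A,b)
def save(n,im,box=None,k=1):
    if box: im=im[box[1]:box[3],box[0]:box[2]]
    im=cv2.resize(im,None,fx=k,fy=k,interpolation=cv2.INTER_CUBIC);cv2.imwrite(f"pics/{n}.png",im[:,:,::-1])
E
python3 - <<'E'
from h import *
T=cams.grab_frame("top");S=cams.grab_frame("scene")
ct=cal("top");cs=cal("scene")
for n in ["cup_mid","rack","teether","turntable"]:
    for cam in ["top","scene"]:
        for m in spotter.masks_of(cam,n):
            ys,xs=np.nonzero(m["region"]);I=(T if cam=="top" else S)[m["region"]].mean(0).round()
            print(n,cam,round(m["confidence"],2),m["extent"],xs.mean().round(1),ys.mean().round(1),I)
a=cv2.resize(T[100:240,120:480],(720,280),interpolation=cv2.INTER_CUBIC)
save("b_top",T,(310,100,480,210),4.6);save("b_scene",S,(130,120,260,250),4.6);save("b_green",S,(200,230,330,360),4.6)
print(env.state()["time_s"])
E
```

```text
cup_mid top 0.89 [196.1, 280.8, 223.0, 317.1] 208.3 296.7 [ 88.  45. 106.]
cup_mid top 0.81 [197.9, 179.7, 229.4, 211.4] 213.9 196.3 [35. 98. 50.]
cup_mid top 0.8 [240.6, 276.1, 268.5, 303.3] 254.4 289.2 [21. 20. 21.]
cup_mid top 0.7 [296.4, 153.3, 326.5, 184.9] 309.8 168.9 [ 84.  41. 103.]
cup_mid scene 0.96 [203.8, 212.5, 225.8, 256.5] 216.1 235.0 [ 96.  51. 116.]
cup_mid scene 0.85 [329.1, 206.4, 356.4, 252.9] 339.9 230.0 [41. 34. 26.]
cup_mid scene 0.82 [358.6, 228.7, 389.9, 274.4] 372.3 251.1 [ 90.  45. 112.]
cup_mid scene 0.7 [276.9, 251.0, 305.2, 301.4] 289.1 274.6 [ 42. 107.  48.]
cup_mid scene 0.5 [243.1, 314.8, 268.2, 360.0] 256.0 336.6 [102.  99. 107.]
rack top 0.97 [339.5, 124.6, 466.8, 194.8] 399.3 157.8 [140. 125. 108.]
rack scene 0.64 [141.9, 136.4, 205.2, 242.0] 169.5 194.9 [167. 141. 114.]
teether top 0.68 [325.3, 243.0, 352.8, 270.1] 339.4 255.9 [127.  84.  50.]
teether top 0.58 [162.0, 126.5, 188.8, 155.9] 173.6 140.4 [95. 86. 73.]
teether scene 0.74 [262.7, 197.7, 288.1, 220.9] 273.6 209.7 [140.  92.  53.]
turntable top 0.93 [138.3, 119.7, 257.1, 230.8] 198.3 177.2 [132. 109.  72.]
turntable top 0.4 [363.4, 122.1, 398.7, 158.9] 379.5 140.4 [147. 136. 126.]
turntable scene 0.95 [204.6, 271.6, 341.6, 381.8] 275.9 328.4 [153. 122.  74.]
0.65
```

View pics/b_top.png

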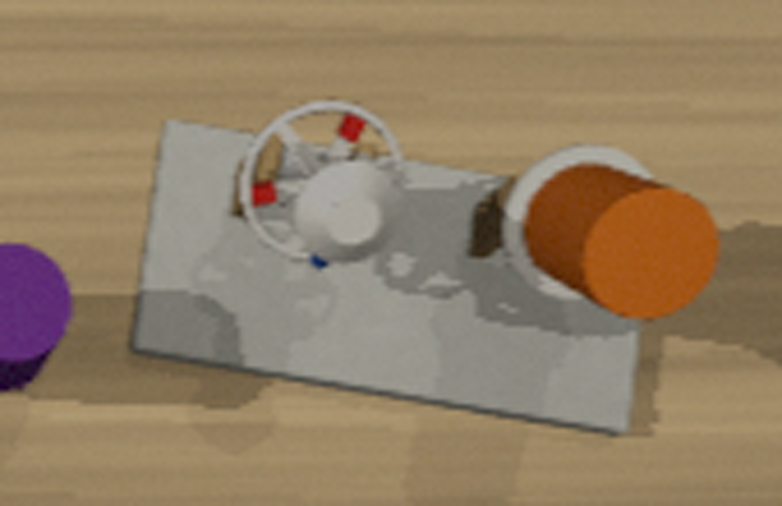

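View pics/b_scene.png

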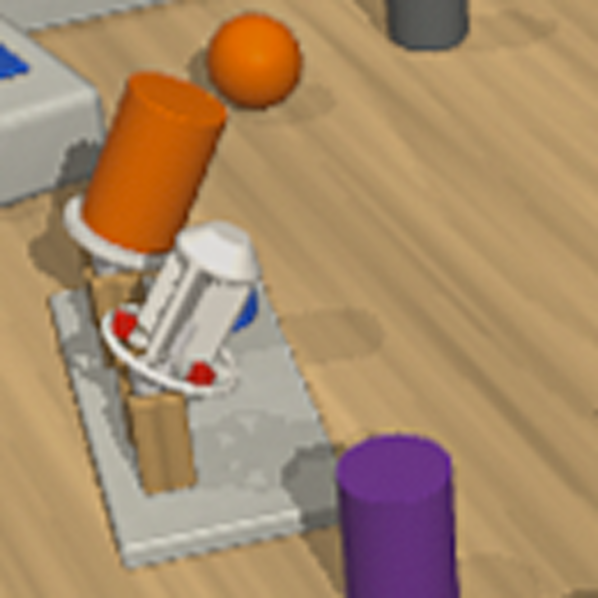

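View pics/b_green.png

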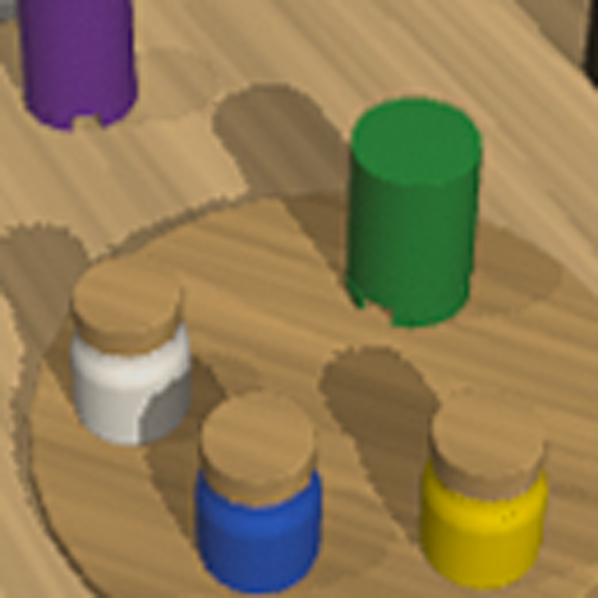

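```bash
python3 - <<'E'
from h import *
T=cams.grab_frame("top");S=cams.grab_frame("scene")
ct=cal("top");cs=cal("scene")
print("campos",ray(ct,(280,210)),ray(cs,(280,210)))
for n,uv,z in [("teether",(339.5,256.5),6),("tt",(198,175),20)]:
    print(n,onz(ct,uv,z).round(1))
# cup fit: silhouettes of green
def cyl(p,r=30,h=90,z0=20,n=60):
    a=np.linspace(0,2*np.pi,n);return np.concatenate([np.c_[p[0]+r*np.cos(a),p[1]+r*np.sin(a),0*a+z] for z in (z0,z0+h)])
obs=[]
for nm,im,c in (("top",T,ct),("scene",S,cs)):
    im=im.astype(int);g=(im[...,1]>im[...,0]*1.5)&(im[...,1]>im[...,2]*1.4)&(im[...,1]>40)
    k,l,st,cc=cv2.connectedComponentsWithStats(g.astype(np.uint8));
    w=(120,150,260,240) if nm=="top" else (250,230,330,320)
    best=max((i for i in range(1,k) if w[0]<cc[i][0]<w[2] and w[1]<cc[i][1]<w[3]),key=lambda i:st[i][4])
    e=st[best];ext=[e[0],e[1],e[0]+e[2],e[1]+e[3]];print(nm,ext,e[4]);obs.append((c,ext))
def res(p):
    r=[]
    for c,e in obs:
        q=proj(c,cyl(p))+.5;r+=[q[:,0].min()-e[0],q[:,1].min()-e[1],q[:,0].max()-e[2],q[:,1].max()-e[3]]
    return r
s=least_squares(res,[300,200]);print(s.x,s.fun.round(1))
# rack base corners from top zoom
z=16
for uv in [(345,128),(454,140),(447.5,192.5),(339,178)]: print(onz(ct,uv,z).round(1))
print(onz(ct,(379.5,140.4),96).round(1))
E
```

```text
campos (array([408.53680106,  87.43191805, 932.71020352]), array([ 0.12398345, -0.03877833, -0.99152627])) (array([969.28873521, 795.82328563, 761.47870784]), array([-0.44522806, -0.677842  , -0.58506598]))
teether [409.2 -89.8   6. ]
tt [610.8 247.4  20. ]
top [np.int32(199), np.int32(181), np.int32(230), np.int32(213)] 699
scene [np.int32(276), np.int32(252), np.int32(305), np.int32(301)] 1208
[548.80322287 201.34586173] [-0.5 -0.2  0.3  0.1 -0.5 -1.   0.5  0.6]
[ 726.1 -114.6   16. ]
[ 692.5 -387.9   16. ]
[ 559.7 -361.2   16. ]
[599.6 -94.4  16. ]
[ 668.6 -174.5   96. ]
```

```bash
cat >> h.py <<'E'
def pose():
    s=env.state();return np.array(s["ee_pos"]),Ro.from_euler("xyz",s["ee_rot"],degrees=True).as_matrix(),s
def delta(target):
    p,R,s=pose();return (R.T@(np.array(target)-p)).round(1)
def st():
    p,R,s=pose();print("t",s["time_s"],"p",p.round(1),"rot",np.round(s["ee_rot"],2),"q",np.round(s["qpos"],1),"F",np.round(s["force"],1),"T",np.round(s["torque"],2),"w",round(s["gripper_width"],1));print("tool x",R[:,0].round(3),"y",R[:,1].round(3),"z",R[:,2].round(3))
E
python3 - <<'E'
from h import *
st()
p,R,s=pose()
c=cal("wrist");o,d=ray(c,(280,215));print("cam in tool",R.T@(o-p),"axes in tool",(R.T@c[1].T).round(3))
ct=cal("top");cs=cal("scene")
# notch azimuths
C=np.array([548.8,201.3])
for uv in [(281.5,297.4),(276.5,293)]:
    P=onz(cs,uv,25);print(P, np.degrees(np.arctan2(*(P[:2]-C)[::-1])),np.linalg.norm(P[:2]-C))
# peg fit
yaw=-7.0
def axes(l,yaw):
    Rz=Ro.from_euler("z",yaw,degrees=True).as_matrix();return Rz@Ro.from_euler("y",-l).as_matrix()
tip_t=np.array([355,218])/4.6+[310,100];tip_s=np.array([222,238])/4.6+[130,120]
lt=[np.array(a)/4.6+[310,100] for a in [(263,193),(351,128)]]
ls=[np.array(a)/4.6+[130,120] for a in [(123,325),(201,374)]]
def lug(p,k):
    A=axes(p[2],yaw);f=p[3]+np.radians(120*k);seat=np.array([p[0],p[1],66])+30*A[:,2]
    return seat+A@[30*np.cos(f),30*np.sin(f),4]
def res(p):
    A=axes(p[2],yaw);tip=np.array([p[0],p[1],66])+105*A[:,2]
    r=[proj(ct,tip)[0]-tip_t,proj(cs,tip)[0]-tip_s,proj(ct,lug(p,0))[0]-lt[0],proj(ct,lug(p,1))[0]-lt[1]]
    return np.concatenate(r)
for f0 in range(0,360,60):
    s=least_squares(res,[655,-175,.45,np.radians(f0)]);print(s.x.round(2),np.degrees(s.x[3]).round(0)%120,round(s.cost,2),s.fun.round(1))
p=s.x
for k in range(3):print(k,proj(ct,lug(p,k)),proj(cs,lug(p,k)))
print(ls)
E
```

```text
t 0.75 p [164.9 550.9 214. ] rot [179.99   0.   163.34] q [72.2 18.3 89.6 -0.  72.  -1.1] F [-1.8  0.1  0.2] T [-0.04 -0.01  0.02] w 91.2
tool x [-0.958  0.287 -0.   ] y [0.287 0.958 0.   ] z [ 0.  0. -1.]
cam in tool [  80.6006923    -1.29167291 -169.46138315] axes in tool [[ 0.001 -0.96  -0.28 ]
 [ 1.     0.001  0.001]
 [-0.    -0.28   0.96 ]]
[575.49484763 213.62727624  25.        ] 24.786777469475066 29.40368394640717
[577.88704905 197.26051892  25.        ] -7.906415121474933 29.366202169415036
[ 7.1054e+02 -1.7290e+02  7.0000e-01  2.8300e+00] 42.0 40.68 [-4.7 -2.8 -0.9  4.1  2.7  1.6  3.8  3.2]
[ 7.1054e+02 -1.7290e+02  7.0000e-01  2.8300e+00] 42.0 40.68 [-4.7 -2.8 -0.9  4.1  2.7  1.6  3.8  3.2]
[ 7.1054e+02 -1.7290e+02  7.0000e-01  2.8300e+00] 42.0 40.68 [-4.7 -2.8 -0.9  4.1  2.7  1.6  3.8  3.2]
[ 7.1054e+02 -1.7290e+02  7.0000e-01  2.8300e+00] 42.0 40.68 [-4.7 -2.8 -0.9  4.1  2.7  1.6  3.8  3.2]
[ 7.1054e+02 -1.7290e+02  7.0000e-01  2.8300e+00] 42.0 40.68 [-4.7 -2.8 -0.9  4.1  2.7  1.6  3.8  3.2]
[ 7.1054e+02 -1.7290e+02  7.0000e-01  2.8300e+00] 42.0 40.68 [-4.7 -2.8 -0.9  4.1  2.7  1.6  3.8  3.2]
0 [[369.8968621  143.51662145]] [[172.14617451 204.11362819]]
1 [[390.06097673 131.05380886]] [[156.83085839 191.20378067]]
2 [[370.12283761 122.03419463]] [[156.13588478 199.18164077]]
[array([156.73913043, 190.65217391]), array([173.69565217, 201.30434783])]
```

```bash
cat > peg.py <<'E'
from h import *
def axes(l,yaw):
    Rz=Ro.from_euler("z",yaw,degrees=True).as_matrix();return Rz@Ro.from_euler("y",-l).as_matrix()
def lug(p,k,yaw=-7.0,r=31):
    A=axes(p[2],yaw);f=p[3]+np.radians(120*k);seat=np.array([p[0],p[1],66])+30*A[:,2]
    return seat+A@[r*np.cos(f),r*np.sin(f),4]
def tip(p,yaw=-7.0): return np.array([p[0],p[1],66])+105*axes(p[2],yaw)[:,2]
E
python3 - <<'E'
from peg import *
ct=cal("top");cs=cal("scene")
tt=lambda a:np.array(a)/4.6+[310,100]; ts=lambda a:np.array(a)/4.6+[130,120]
O=[(ct,tip,tt((355,218))),(cs,tip,ts((222,238))),(ct,lambda p:lug(p,0),tt((351,128))),(ct,lambda p:lug(p,1),tt((263,193))),(cs,lambda p:lug(p,0),ts((123,325))),(cs,lambda p:lug(p,1),ts((201,374)))]
def res(p): return np.concatenate([proj(c,f(p))[0]+.5-uv for c,f,uv in O])
for f0 in (0,30,60,90):
    s=least_squares(res,[655,-175,.45,np.radians(f0)]);print(s.x.round(3),np.degrees(s.x[3]).round(1),round(s.cost,2),s.fun.round(1))
print(tip(s.x))
# view pose suggestion: wrist camera with tool down; 
E
```

```text
[ 6.87931e+02 -1.77130e+02  5.20000e-01 -2.70000e-01] -15.5 2.23 [ 0.4 -0.4  1.1 -1.   0.2 -0.7 -0.8 -0.2 -0.4 -0.5  0.3  0.2]
[ 6.87931e+02 -1.77130e+02  5.20000e-01 -2.70000e-01] -15.5 2.23 [ 0.4 -0.4  1.1 -1.   0.2 -0.7 -0.8 -0.2 -0.4 -0.5  0.3  0.2]
[ 6.87931e+02 -1.77130e+02  5.20000e-01 -2.70000e-01] -15.5 2.23 [ 0.4 -0.4  1.1 -1.   0.2 -0.7 -0.8 -0.2 -0.4 -0.5  0.3  0.2]
[ 6.87931e+02 -1.77130e+02  5.20000e-01 -2.70000e-01] -15.5 2.23 [ 0.4 -0.4  1.1 -1.   0.2 -0.7 -0.8 -0.2 -0.4 -0.5  0.3  0.2]
[ 636.12071379 -170.76870258  157.10572081]
```

```bash
python3 - <<'E'
from h import *
print(delta([660,-170,215]))
E
```

```text
[-681.  -548.7   -1.1]
```

Call:
apply_moves --plan '[{"jaw": 0, "delta_pos": [-49, -39, 0], "spin": 0}, {"jaw": 0, "delta_pos": [-97, -78, 0], "spin": 0}, {"jaw": 0, "delta_pos": [-146, -118, 0], "spin": 0}, {"jaw": 0, "delta_pos": [-195, -157, 0], "spin": 0}, {"jaw": 0, "delta_pos": [-243, -196, 0], "spin": 0}, {"jaw": 0, "delta_pos": [-292, -235, 0], "spin": 0}, {"jaw": 0, "delta_pos": [-340, -274, 0], "spin": 0}, {"jaw": 0, "delta_pos": [-389, -314, 0], "spin": 0}]'

```text
time_s: 1.75
ee_pos: [448.1, 137.4, 214.3]
ee_rot: [179.9, 0.0, 163.3]
force: [-0.1, 0.5, 0.3]
gripper_width: 91.0
```

```bash
python3 - <<'E'
from h import *
st();print(delta([660,-170,215]))
E
```

```text
t 1.75 p [448.1 137.4 214.3] rot [1.7994e+02 5.0000e-02 1.6333e+02] q [ 15.6   8.6 102.7   0.   68.6 -57.7] F [-0.1  0.5  0.3] T [ 0.02 -0.01  0.02] w 91.0
tool x [-0.958  0.287 -0.001] y [0.287 0.958 0.001] z [ 0.001  0.001 -1.   ]
[-291.2 -233.7   -0.7]
```

Call:
apply_moves --plan '[{"jaw": 0, "delta_pos": [-48, -39, 0], "spin": -0.03}, {"jaw": 0, "delta_pos": [-96, -77, 0], "spin": -0.06}, {"jaw": 0, "delta_pos": [-145, -116, 0], "spin": -0.09}, {"jaw": 0, "delta_pos": [-193, -155, 0], "spin": -0.12}, {"jaw": 0, "delta_pos": [-242, -194, 0], "spin": -0.15}, {"jaw": 0, "delta_pos": [-291, -234, 0], "spin": -0.17}, {"jaw": 0, "delta_pos": [-291, -234, 0], "spin": -0.17}, {"jaw": 0, "delta_pos": [-291, -234, 0], "spin": -0.17}]'

```text
time_s: 2.75
ee_pos: [659.4, -170.1, 213.8]
ee_rot: [179.9, -0.0, 173.0]
force: [-0.4, 0.6, 0.4]
gripper_width: 91.3
```

```bash
python3 - <<'E'
from h import *
st()
c=cal("wrist");W=cams.grab_frame("wrist")
import pickle;pickle.dump((c,W),open("w1.pkl","wb"))
save("c_wrist",W,(150,60,410,260),3)
p=[687.9,-177.1,.52,-.27]
print(proj(c,tip(p)) if 0 else "")
from peg import *
print(proj(c,tip(p)),[proj(c,lug(p,k)) for k in range(3)])
E
```

```text
t 2.75 p [ 659.4 -170.1  213.8] rot [ 1.7991e+02 -1.0000e-02  1.7304e+02] q [-15.5  28.1  74.1   0.1  77.8 -98.5] F [-0.4  0.6  0.4] T [ 0.01 -0.04  0.01] w 91.3
tool x [-0.993  0.121  0.   ] y [0.121 0.993 0.002] z [-0.     0.002 -1.   ]

[[277.20677308 205.02901492]] [array([[269.62497862, 251.77487788]]), array([[306.31881024, 215.92995018]]), array([[257.39500677, 202.79235633]])]
```

View pics/c_wrist.png

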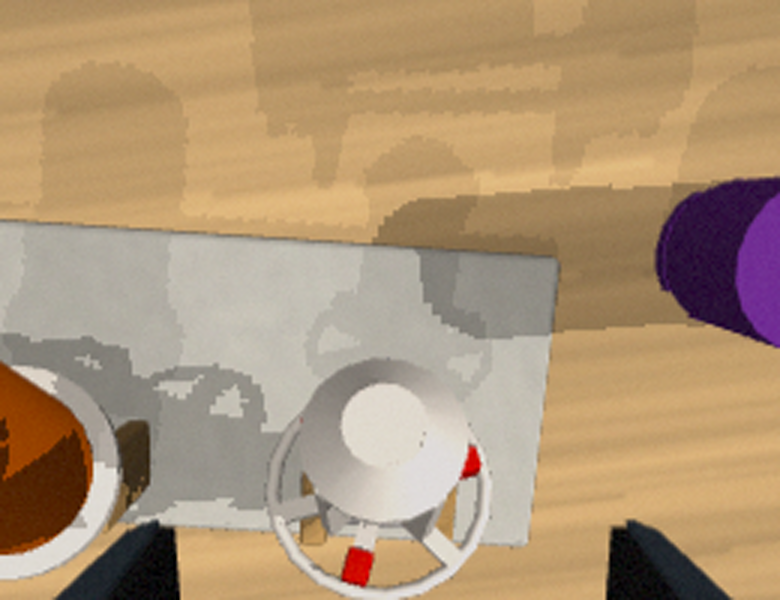

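```bash
python3 - <<'E'
from peg import *
import pickle
cw,W=pickle.load(open("w1.pkl","rb"));ct=cal("top");cs=cal("scene")
w=lambda a:np.array(a)/3+[150,60]
F=[onz(cw,w(a),16) for a in [(0,222),(180,233),(370,246),(555,258)]];S=[onz(cw,w(a),16) for a in [(555,262),(540,420),(528,543)]]
print(np.round(F,1),np.round(S,1))
d=F[-1]-F[0];print("yaw y-axis",np.degrees(np.arctan2(-d[0],d[1])));d=S[-1]-S[0];print(np.degrees(np.arctan2(d[1],d[0])))
tt=lambda a:np.array(a)/4.6+[310,100]; ts=lambda a:np.array(a)/4.6+[130,120]
L=lambda k:(lambda p:lug(p,k,p[4]))
T=lambda p:tip(p,p[4])
O=[(ct,T,tt((355,218)),1),(cs,T,ts((222,238)),1),(ct,L(0),tt((351,128)),1),(ct,L(1),tt((263,193)),1),(cs,L(0),ts((123,325)),1),(cs,L(1),ts((201,374)),1),(cw,T,w((383,424)),1.5),(cw,L(0),w((358,566)),1.5)]
def ring(p):
    A=axes(p[2],p[4]);a=np.linspace(0,2*np.pi,73);return np.array([p[0],p[1],66])+30*A[:,2]+np.c_[38*np.cos(a),38*np.sin(a),0*a-1]@A.T
def res(p):
    r=[(proj(c,f(p))[0]+.5-uv)*k for c,f,uv,k in O]
    q=(proj(cw,ring(p))+.5-[150,60])*3
    r.append(np.array([q[:,0].min()-267,q[:,0].max()-491,q[:,1].max()-600])/3)
    r.append([(p[4]-YP)/2])
    return np.concatenate(r)
YP=-8
for use in (O,):
    s=least_squares(res,[688,-177,.52,-.27,-8]);print(s.x.round(3),np.degrees(s.x[3]).round(1),round(s.cost,2),s.fun.round(1));print(T(s.x))
E
```

```text
[[ 564.  -319.8   16. ]
 [ 577.1 -247.8   16. ]
 [ 591.6 -171.3   16. ]
 [ 605.6  -96.1   16. ]] [[ 607.2  -96.2   16. ]
 [ 673.3 -107.2   16. ]
 [ 729.8 -116.8   16. ]]
yaw y-axis -10.529964260016493
-9.546718241008518
[ 6.85787e+02 -1.78613e+02  5.32000e-01 -2.44000e-01 -8.86600e+00] -14.0 12.33 [ 0.2  1.1  2.4 -1.1  0.7  0.4 -0.4  0.8  0.5 -1.   1.   0.   0.   0.6
 -0.7  2.1  2.2 -0.8 -1.4 -0.4]
[ 633.12900902 -170.39881073  156.46899604]
```

```bash
python3 - <<'E'
from h import *
print(delta([549,201,205]))
E
```

```text
[154.  354.4   9.7]
```

Call:
apply_moves --plan '[{"jaw": 0, "delta_pos": [22, 50, 1], "spin": -0.05}, {"jaw": 0, "delta_pos": [44, 101, 3], "spin": -0.11}, {"jaw": 0, "delta_pos": [66, 152, 4], "spin": -0.17}, {"jaw": 0, "delta_pos": [88, 203, 6], "spin": -0.23}, {"jaw": 0, "delta_pos": [110, 253, 7], "spin": -0.29}, {"jaw": 0, "delta_pos": [132, 304, 8], "spin": -0.35}, {"jaw": 0, "delta_pos": [154, 354, 10], "spin": -0.384}, {"jaw": 0, "delta_pos": [154, 354, 10], "spin": -0.384}]'

```text
time_s: 3.8
ee_pos: [546.2, 204.7, 205.4]
ee_rot: [179.9, 0.1, -164.5]
force: [0.9, -1.2, -0.1]
gripper_width: 91.1
```

```bash
cat > cupfit.py <<'E'
from h import *
def green(im):
    im=im.astype(int);g=((im[...,1]>im[...,0]*1.5)&(im[...,1]>im[...,2]*1.35)&(im[...,1]>35)).astype(np.uint8)
    return g
E
python3 - <<'E'
from cupfit import *
st()
c=cal("wrist");W=cams.grab_frame("wrist");g=green(W)
k,l,s,cc=cv2.connectedComponentsWithStats(g);i=1+np.argmax(s[1:,4]);print(s[i],cc[i])
save("d_wrist",W)
p=[549,201]
a=np.linspace(0,2*np.pi,60)
def ext(p):
    q=[proj(c,np.c_[p[0]+30*np.cos(a),p[1]+30*np.sin(a),0*a+z]) for z in (20,110)]
    return q
q=ext(p);print(q[0].min(0),q[0].max(0),q[1].min(0),q[1].max(0))
E
```

```text
t 3.8 p [546.2 204.7 205.4] rot [ 1.7987e+02  6.0000e-02 -1.6451e+02] q [ 19.3  19.3  89.4   0.1  71.2 -86.2] F [ 0.9 -1.2 -0.1] T [-0.02 -0.01  0.04] w 91.1
tool x [-0.964 -0.267 -0.001] y [-0.267  0.964  0.002] z [ 0.     0.002 -1.   ]
[ 245  175   62   73 3419] [275.98098859 212.26645218]
[253.04359963 174.9366419 ] [300.67405625 221.42468734] [244.79236337 189.37163835] [307.2659217  249.05530688]
```

View pics/d_wrist.png

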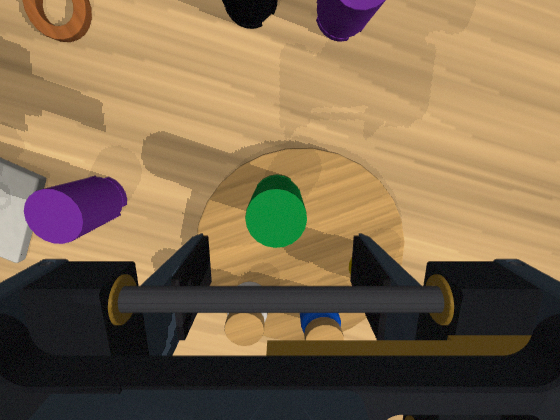

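Call:
apply_moves --plan '[{"jaw": 0, "delta_pos": [-1.7, -4.3, 20], "spin": 0}, {"jaw": 0, "delta_pos": [-1.7, -4.3, 60], "spin": 0}, {"jaw": 0, "delta_pos": [-1.7, -4.3, 100], "spin": 0}, {"jaw": 0, "delta_pos": [-1.7, -4.3, 139], "spin": 0}, {"jaw": 0, "delta_pos": [-1.7, -4.3, 139], "spin": 0}, {"jaw": 0.6, "delta_pos": [-1.7, -4.3, 139], "spin": 0}, {"jaw": 0.6, "delta_pos": [-1.7, -4.3, 139], "spin": 0}, {"jaw": 0.6, "delta_pos": [-1.7, -4.3, 139], "spin": 0}]' --squeeze 30

```text
time_s: 4.85
ee_pos: [550.8, 199.5, 67.9]
ee_rot: [179.9, 0.2, -164.6]
force: [-0.2, 1.4, -0.1]
gripper_width: 63.8
```

Call:
apply_moves --plan '[{"jaw": 0.6, "delta_pos": [0, 0, 0], "spin": 0}, {"jaw": 0.6, "delta_pos": [0, 0, 0], "spin": 0}, {"jaw": 0.6, "delta_pos": [0, 0, -30], "spin": 0}, {"jaw": 0.6, "delta_pos": [0, 0, -80], "spin": 0}, {"jaw": 0.6, "delta_pos": [-10, 10, -130], "spin": 0}, {"jaw": 0.6, "delta_pos": [-30, 30, -180], "spin": 0}, {"jaw": 0.6, "delta_pos": [-50, 50, -225], "spin": 0}, {"jaw": 0.6, "delta_pos": [-50, 50, -225], "spin": 0}]' --squeeze 30

```text
time_s: 5.85
ee_pos: [587.0, 262.5, 296.9]
ee_rot: [179.8, 0.7, -164.5]
force: [-0.6, -0.4, 0.2]
gripper_width: 60.2
```

```bash
python3 - <<'E'
from cupfit import *
import pickle
st()
p,R,s=pose()
c=cal("scene");S=cams.grab_frame("scene");pickle.dump((c,S,p,R),open("s1.pkl","wb"))
q=proj(c,p-[0,0,0])[0];print(q)
x,y=map(int,q);save("e_scene",S,(x-60,y-60,x+60,y+60),5);print(x-60,y-60)
E
```

```text
t 5.85 p [587.  262.5 296.9] rot [ 179.85    0.7  -164.54] q [ 23.   22.3  71.8   0.1  85.1 -82.4] F [-0.6 -0.4  0.2] T [0.03 0.09 0.04] w 60.2
tool x [-0.964 -0.266 -0.012] y [-0.267  0.964  0.003] z [ 0.011  0.006 -1.   ]
[295.79193377 206.53402578]
235 146
```

View pics/e_scene.png

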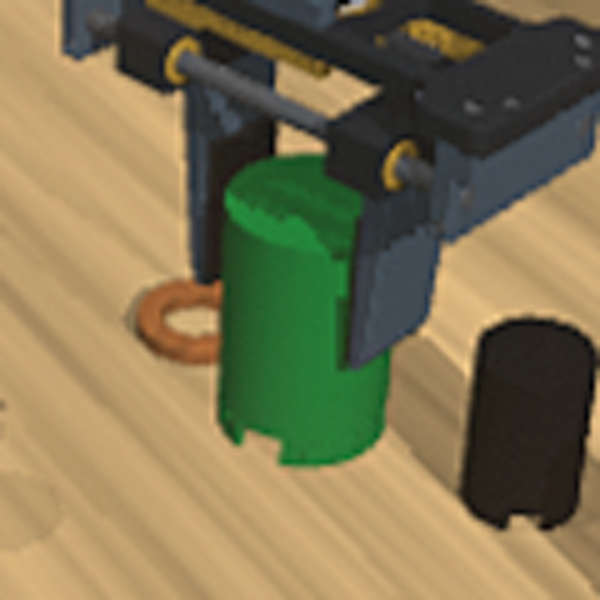

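```bash
python3 - <<'E'
from h import *
import pickle
c,S,p,R=pickle.load(open("s1.pkl","rb"))
# cup rim centre in tool; fit (dz, dx) using points; predicted rim lowest/left/right in px
a=np.radians(np.arange(0,360,1.))
def rim(o): return proj(c,p+(np.c_[30*np.cos(a)+o[0],30*np.sin(a)+o[1],0*a+o[2]])@R.T)+.5
pts={"L":(282.6+0.1,234.1),"R":(291.0,239.0)}
for o in [(0,0,47),(0,0,45),(2,0,47)]:
    q=rim(o);print(o,"min/max",q.min(0).round(1),q.max(0).round(1),"in crop*5",((q.min(0)-[235,146])*5).round(),((q.max(0)-[235,146])*5).round())
    for n,uv in pts.items():
        d=np.linalg.norm(q-uv,axis=1);i=d.argmin();print(n,i,d[i].round(2))
E
```

```text
(0, 0, 47) min/max [277.9 218.8] [311.9 239.6] in crop*5 [214. 364.] [384. 468.]
L 188 1.46
R 152 0.1
(0, 0, 45) min/max [277.9 218. ] [312.  238.6] in crop*5 [215. 360.] [385. 463.]
L 186 0.7
R 152 0.83
(2, 0, 47) min/max [278.6 218.4] [312.6 239. ] in crop*5 [218. 362.] [388. 465.]
L 189 0.58
R 154 0.57
```

Call:
apply_moves --plan '[{"jaw": 0.6, "delta_pos": [0, -56, -8], "spin": 0.12}, {"jaw": 0.6, "delta_pos": [0, -112, -15], "spin": 0.24}, {"jaw": 0.6, "delta_pos": [0, -168, -23], "spin": 0.36}, {"jaw": 0.6, "delta_pos": [0, -224, -30], "spin": 0.48}, {"jaw": 0.6, "delta_pos": [0, -280, -38], "spin": 0.61}, {"jaw": 0.6, "delta_pos": [0, -336, -46], "spin": 0.73}, {"jaw": 0.6, "delta_pos": [1, -392, -53], "spin": 0.855}, {"jaw": 0.6, "delta_pos": [1, -392, -53], "spin": 0.855}]'

```text
time_s: 6.9
ee_pos: [687.8, -122.0, 343.4]
ee_rot: [179.9, -0.0, 146.1]
force: [-0.1, 0.8, -1.3]
gripper_width: 60.3
```

```bash
python3 - <<'E'
from h import *
st();p,R,s=pose()
d=np.array([np.cos(np.radians(-9.5)),np.sin(np.radians(-9.5)),0])
print(np.degrees(np.arctan2(p[1],p[0])),"outward in tool",R.T@d)
for L in (850,950,1050): print(L,delta([L*d[0],L*d[1],350]))
E
```

```text
t 6.9 p [ 687.8 -122.   343.4] rot [ 1.7986e+02 -3.0000e-02  1.4608e+02] q [-11.1  28.3  55.8   0.1  95.9 -67.1] F [-0.1  0.8 -1.3] T [0.01 0.02 0.02] w 60.3
tool x [-0.83   0.558  0.   ] y [0.558 0.83  0.002] z [ 0.001  0.002 -1.   ]
-10.06185418535798 outward in tool [-9.10503441e-01  4.13501082e-01  5.81990434e-04]
850 [-135.1   68.9   -6.5]
950 [-226.2  110.3   -6.4]
1050 [-317.2  151.6   -6.3]
```

Call:
apply_moves --plan '[{"jaw": 0.6, "delta_pos": [-40, 20, -6], "spin": 0}, {"jaw": 0.6, "delta_pos": [-80, 40, -6], "spin": 0}, {"jaw": 0.6, "delta_pos": [-120, 60, -6], "spin": 0}, {"jaw": 0.6, "delta_pos": [-150, 75, -6], "spin": 0}, {"jaw": 0.6, "delta_pos": [-180, 90, -6], "spin": 0}, {"jaw": 0.6, "delta_pos": [-210, 102, -6], "spin": 0}, {"jaw": 0.6, "delta_pos": [-226, 110, -6], "spin": 0}, {"jaw": 0.6, "delta_pos": [-226, 110, -6], "spin": 0}]'

```text
time_s: 7.9
ee_pos: [868.4, -145.5, 310.2]
ee_rot: [178.7, 2.6, 146.0]
force: [-0.1, 0.2, -0.4]
gripper_width: 60.2
```

```bash
python3 - <<'E'
from h import *
st();p,R,s=pose();print(np.hypot(*p[:2]),np.degrees(np.arccos(-R[2,2])))
E
```

```text
t 7.9 p [ 868.4 -145.5  310.2] rot [178.67   2.6  146.04] q [-10.3  53.1  12.3   0.2 111.6 -66.3] F [-0.1  0.2 -0.4] T [-0.04  0.06 -0.06] w 60.2
tool x [-0.829  0.558 -0.045] y [0.558 0.83  0.023] z [ 0.051 -0.006 -0.999]
880.4807113100188 2.919728062166266
```

Call:
apply_moves --plan '[{"jaw": 0.6, "delta_pos": [-364, 164, 0], "spin": 0}, {"jaw": 0.6, "delta_pos": [-364, 164, 0], "spin": 0}, {"jaw": 0.6, "delta_pos": [-364, 164, 0], "spin": 0}, {"jaw": 0.6, "delta_pos": [-364, 164, 0], "spin": 0}, {"jaw": 0.6, "delta_pos": [-364, 164, 0], "spin": 0}, {"jaw": 0.6, "delta_pos": [-364, 164, 0], "spin": 0}, {"jaw": 0.6, "delta_pos": [-364, 164, 0], "spin": 0}, {"jaw": 0.6, "delta_pos": [-364, 164, 0], "spin": 0}]'

```text
time_s: 8.9
ee_pos: [936.6, -157.5, 211.2]
ee_rot: [177.4, 5.4, 145.9]
force: [-0.5, 0.0, -0.9]
gripper_width: 60.5
```

```bash
python3 - <<'E'
from h import *
st();p,R,s=pose();print(np.hypot(*p[:2]),np.degrees(np.arccos(-R[2,2])))
E
```

```text
t 8.9 p [ 936.6 -157.5  211.2] rot [177.4    5.38 145.95] q [-10.3  59.6  12.3   0.2 102.1 -66.3] F [-0.5  0.  -0.9] T [ 0.01  0.12 -0.02] w 60.5
tool x [-0.825  0.558 -0.094] y [0.556 0.83  0.045] z [ 0.103 -0.015 -0.995]
949.7870293812358 5.975134375674992
```

```bash
cat > tilt.py <<'E'
from h import *
import sys
st();p,R,s=pose();print(np.hypot(*p[:2]),"tilt",np.degrees(np.arccos(-R[2,2])),"az",np.degrees(np.arctan2(R[1,2],R[0,2])))
az=np.radians(float(sys.argv[1]) if len(sys.argv)>1 else -9.5)
for e in (0,20,35,50):
    e_=np.radians(e);d=np.array([np.cos(az)*np.cos(e_),np.sin(az)*np.cos(e_),np.sin(e_)]);print(e,(300*R.T@d).round(0))
E
python3 tilt.py
```

```text
t 8.9 p [ 936.6 -157.5  211.2] rot [177.4    5.38 145.95] q [-10.3  59.6  12.3   0.2 102.1 -66.3] F [-0.5  0.  -0.9] T [ 0.01  0.12 -0.02] w 60.5
tool x [-0.825  0.558 -0.094] y [0.556 0.83  0.045] z [ 0.103 -0.015 -0.995]
949.7870293812358 tilt 5.975134375674992 az -8.198532312237914
0 [-272.  123.   31.]
20 [-265.  121.  -73.]
35 [-239.  109. -146.]
50 [-196.   90. -208.]
```

Call:
apply_moves --plan '[{"jaw": 0.6, "delta_pos": [-239, 109, -146], "spin": 0}, {"jaw": 0.6, "delta_pos": [-239, 109, -146], "spin": 0}, {"jaw": 0.6, "delta_pos": [-239, 109, -146], "spin": 0}, {"jaw": 0.6, "delta_pos": [-239, 109, -146], "spin": 0}, {"jaw": 0.6, "delta_pos": [-239, 109, -146], "spin": 0}, {"jaw": 0.6, "delta_pos": [-239, 109, -146], "spin": 0}, {"jaw": 0.6, "delta_pos": [-239, 109, -146], "spin": 0}, {"jaw": 0.6, "delta_pos": [-239, 109, -146], "spin": 0}]'

```text
time_s: 9.9
ee_pos: [935.4, -156.9, 253.8]
ee_rot: [176.1, 8.1, 145.8]
force: [0.2, 1.2, -1.5]
gripper_width: 60.3
```

```bash
python3 tilt.py
```

```text
t 9.9 p [ 935.4 -156.9  253.8] rot [176.13   8.14 145.79] q [-10.3  57.1  12.3   0.3 101.6 -66.3] F [ 0.2  1.2 -1.5] T [-0.01  0.15  0.03] w 60.3
tool x [-0.819  0.557 -0.142] y [0.553 0.83  0.067] z [ 0.155 -0.024 -0.988]
948.4583917596428 tilt 9.006223299546576 az -8.64314517308837
0 [-270.  123.   47.]
20 [-268.  122.  -57.]
35 [-245.  112. -131.]
50 [-206.   94. -197.]
```

Call:
apply_moves --plan '[{"jaw": 0.6, "delta_pos": [-268, 122, -57], "spin": 0}, {"jaw": 0.6, "delta_pos": [-268, 122, -57], "spin": 0}, {"jaw": 0.6, "delta_pos": [-268, 122, -57], "spin": 0}, {"jaw": 0.6, "delta_pos": [-268, 122, -57], "spin": 0}, {"jaw": 0.6, "delta_pos": [-268, 122, -57], "spin": 0}, {"jaw": 0.6, "delta_pos": [-268, 122, -57], "spin": 0}, {"jaw": 0.6, "delta_pos": [-268, 122, -57], "spin": 0}, {"jaw": 0.6, "delta_pos": [-268, 122, -57], "spin": 0}]'

```text
time_s: 10.9
ee_pos: [962.1, -161.2, 238.4]
ee_rot: [174.8, 11.0, 145.6]
force: [-0.3, -0.8, -0.4]
gripper_width: 60.4
```

```bash
python3 tilt.py -10
```

```text
t 10.9 p [ 962.1 -161.2  238.4] rot [174.79  10.97 145.56] q [-10.3  58.3  12.3   0.3  97.3 -66.3] F [-0.3 -0.8 -0.4] T [ 0.    0.07 -0.02] w 60.4
tool x [-0.81   0.555 -0.19 ] y [0.549 0.831 0.089] z [ 0.208 -0.032 -0.978]
975.5438777475516 tilt 12.13253807608714 az -8.866863994012782
0 [-268.  119.   63.]
20 [-271.  121.  -41.]
35 [-252.  113. -117.]
50 [-216.   97. -184.]
```

Call:
apply_moves --plan '[{"jaw": 0.6, "delta_pos": [-252, 113, -117], "spin": 0}, {"jaw": 0.6, "delta_pos": [-252, 113, -117], "spin": 0}, {"jaw": 0.6, "delta_pos": [-252, 113, -117], "spin": 0}, {"jaw": 0.6, "delta_pos": [-252, 113, -117], "spin": 0}, {"jaw": 0.6, "delta_pos": [-252, 113, -117], "spin": 0}, {"jaw": 0.6, "delta_pos": [-252, 113, -117], "spin": 0}, {"jaw": 0.6, "delta_pos": [-252, 113, -117], "spin": 0}, {"jaw": 0.6, "delta_pos": [-252, 113, -117], "spin": 0}]'

```text
time_s: 11.9
ee_pos: [962.4, -162.3, 277.6]
ee_rot: [173.4, 13.8, 145.3]
force: [0.6, 0.0, -1.6]
gripper_width: 60.6
```

Call:
apply_moves --plan '[{"jaw": 0.6, "delta_pos": [-260, 115, -100], "spin": 0}, {"jaw": 0.6, "delta_pos": [-260, 115, -100], "spin": 0}, {"jaw": 0.6, "delta_pos": [-260, 115, -100], "spin": 0}, {"jaw": 0.6, "delta_pos": [-260, 115, -100], "spin": 0}, {"jaw": 0.6, "delta_pos": [-260, 115, -100], "spin": 0}, {"jaw": 0.6, "delta_pos": [-260, 115, -100], "spin": 0}, {"jaw": 0.6, "delta_pos": [-260, 115, -100], "spin": 0}, {"jaw": 0.6, "delta_pos": [-260, 115, -100], "spin": 0}]'

```text
time_s: 12.9
ee_pos: [966.0, -164.8, 308.2]
ee_rot: [172.1, 16.6, 144.9]
force: [-0.0, 0.4, -0.7]
gripper_width: 60.3
```

```bash
python3 tilt.py -10
```

```text
t 12.9 p [ 966.  -164.8  308.2] rot [172.06  16.63 144.89] q [-10.5  54.4  12.3   0.4  94.9 -66.4] F [-0.   0.4 -0.7] T [0.   0.26 0.04] w 60.3
tool x [-0.784  0.551 -0.286] y [0.537 0.833 0.132] z [ 0.311 -0.05  -0.949]
979.9436079699926 tilt 18.38097110898907 az -9.124380273009546
0 [-260.  115.   95.]
20 [-274.  122.   -8.]
35 [-262.  117.  -86.]
50 [-233.  105. -157.]
```

Call:
apply_moves --plan '[{"jaw": 0.6, "delta_pos": [-274, 120, -20], "spin": 0}, {"jaw": 0.6, "delta_pos": [-274, 120, -20], "spin": 0}, {"jaw": 0.6, "delta_pos": [-274, 120, -20], "spin": 0}, {"jaw": 0.6, "delta_pos": [-274, 120, -20], "spin": 0}, {"jaw": 0.6, "delta_pos": [-274, 120, -20], "spin": 0}, {"jaw": 0.6, "delta_pos": [-274, 120, -20], "spin": 0}, {"jaw": 0.6, "delta_pos": [-274, 120, -20], "spin": 0}, {"jaw": 0.6, "delta_pos": [-274, 120, -20], "spin": 0}]'

```text
time_s: 13.9
ee_pos: [994.1, -171.9, 293.7]
ee_rot: [170.6, 19.5, 144.4]
force: [-0.2, -0.1, 0.3]
gripper_width: 60.4
```

Call:
apply_moves --plan '[{"jaw": 0.6, "delta_pos": [-274, 120, -20], "spin": 0}, {"jaw": 0.6, "delta_pos": [-274, 120, -20], "spin": 0}, {"jaw": 0.6, "delta_pos": [-274, 120, -20], "spin": 0}, {"jaw": 0.6, "delta_pos": [-274, 120, -20], "spin": 0}, {"jaw": 0.6, "delta_pos": [-274, 120, -20], "spin": 0}, {"jaw": 0.6, "delta_pos": [-274, 120, -20], "spin": 0}, {"jaw": 0.6, "delta_pos": [-274, 120, -20], "spin": 0}, {"jaw": 0.6, "delta_pos": [-274, 120, -20], "spin": 0}]'

```text
time_s: 14.9
ee_pos: [1014.3, -177.2, 294.2]
ee_rot: [169.1, 22.4, 143.9]
force: [0.4, -0.2, -0.5]
gripper_width: 60.2
```

```bash
python3 tilt.py -11
```

```text
t 14.9 p [1014.3 -177.2  294.2] rot [169.11  22.39 143.88] q [-10.7  56.2  12.3   0.6  86.7 -66.7] F [ 0.4 -0.2 -0.5] T [0.01 0.38 0.04] w 60.2
tool x [-0.747  0.545 -0.381] y [0.521 0.836 0.175] z [ 0.413 -0.068 -0.908]
1029.6599141411327 tilt 24.773461542368548 az -9.323830334309852
0 [-251.  106.  126.]
20 [-275.  117.   25.]
35 [-271.  116.  -53.]
50 [-249.  108. -128.]
```

Call:
apply_moves --plan '[{"jaw": 0.6, "delta_pos": [-275, 117, -10], "spin": 0}, {"jaw": 0.6, "delta_pos": [-275, 117, -10], "spin": 0}, {"jaw": 0.6, "delta_pos": [-275, 117, -10], "spin": 0}, {"jaw": 0.6, "delta_pos": [-275, 117, -10], "spin": 0}, {"jaw": 0.6, "delta_pos": [-275, 117, -10], "spin": 0}, {"jaw": 0.6, "delta_pos": [-275, 117, -10], "spin": 0}, {"jaw": 0.6, "delta_pos": [-275, 117, -10], "spin": 0}, {"jaw": 0.6, "delta_pos": [-275, 117, -10], "spin": 0}]'

```text
time_s: 15.9
ee_pos: [1031.1, -183.9, 300.7]
ee_rot: [167.6, 25.3, 143.2]
force: [0.7, 0.2, -0.9]
gripper_width: 60.9
```

Call:
apply_moves --plan '[{"jaw": 0.6, "delta_pos": [-275, 117, -40], "spin": 0}, {"jaw": 0.6, "delta_pos": [-275, 117, -40], "spin": 0}, {"jaw": 0.6, "delta_pos": [-275, 117, -40], "spin": 0}, {"jaw": 0.6, "delta_pos": [-275, 117, -40], "spin": 0}, {"jaw": 0.6, "delta_pos": [-275, 117, -40], "spin": 0}, {"jaw": 0.6, "delta_pos": [-275, 117, -40], "spin": 0}, {"jaw": 0.6, "delta_pos": [-275, 117, -40], "spin": 0}, {"jaw": 0.6, "delta_pos": [-275, 117, -40], "spin": 0}]'

```text
time_s: 16.9
ee_pos: [1032.3, -187.3, 337.1]
ee_rot: [165.9, 28.1, 142.5]
force: [-0.1, 0.1, -0.6]
gripper_width: 60.4
```

```bash
python3 tilt.py -11; python3 - <<'E'
from peg import *
ct=cal("top")
im=cams.grab_frame("top");save("f_top",im,(280,60,560,220),2.8)
im=cams.grab_frame("scene");save("f_scene",im,(60,60,260,260),3)
E
```

```text
t 16.9 p [1032.3 -187.3  337.1] rot [165.94  28.1  142.48] q [-11.2  54.5  12.3   0.9  82.  -67.1] F [-0.1  0.1 -0.6] T [ 0.06  0.39 -0.02] w 60.4
tool x [-0.7    0.537 -0.471] y [0.5   0.839 0.214] z [ 0.51  -0.086 -0.856]
1049.1153119567255 tilt 31.162411477179088 az -9.512213389429947
0 [-237.   99.  155.]
20 [-271.  115.   58.]
35 [-275.  118.  -20.]
50 [-260.  113.  -97.]
```

View pics/f_top.png

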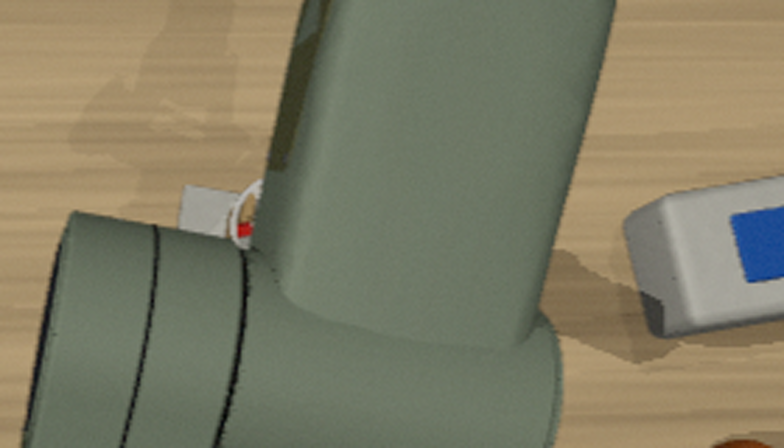

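View pics/f_scene.png

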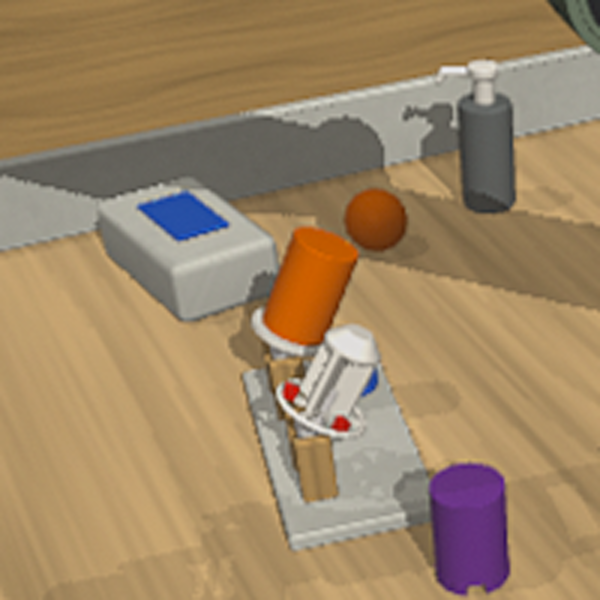

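```bash
python3 - <<'E'
from h import *
print(delta([558,-158,285]))
E
```

```text
[ 372.2 -223.7 -199.9]
```

Call:
apply_moves --plan '[{"jaw": 0.6, "delta_pos": [48, -29, -26], "spin": 0}, {"jaw": 0.6, "delta_pos": [96, -58, -52], "spin": 0}, {"jaw": 0.6, "delta_pos": [144, -87, -78], "spin": 0}, {"jaw": 0.6, "delta_pos": [192, -116, -103], "spin": 0}, {"jaw": 0.6, "delta_pos": [240, -144, -129], "spin": 0}, {"jaw": 0.6, "delta_pos": [288, -173, -155], "spin": 0}, {"jaw": 0.6, "delta_pos": [336, -202, -181], "spin": 0}, {"jaw": 0.6, "delta_pos": [372, -224, -200], "spin": 0}]'

```text
time_s: 18.0
ee_pos: [577.7, -159.3, 287.8]
ee_rot: [165.9, 28.2, 142.5]
force: [0.2, -0.5, -0.4]
gripper_width: 60.5
```

```bash
python3 - <<'E'
from peg import *
import pickle
st();p,R,s=pose();print(np.degrees(np.arccos(-R[2,2])),np.degrees(np.arctan2(R[1,2],R[0,2])))
W=cams.grab_frame("wrist");save("g_wrist",W)
S=cams.grab_frame("scene");save("g_scene",S,(110,90,260,240),4)
T=cams.grab_frame("top");save("g_top",T,(310,80,480,210),4.6)
pickle.dump((cal("wrist"),W,cal("scene"),S,p,R),open("g.pkl","wb"))
E
```

```text
t 18.0 p [ 577.7 -159.3  287.8] rot [165.92  28.18 142.49] q [-19.3   3.8 104.7   7.7  40.9 -79.9] F [ 0.2 -0.5 -0.4] T [0.05 0.37 0.03] w 60.5
tool x [-0.699  0.537 -0.472] y [0.5   0.839 0.214] z [ 0.511 -0.086 -0.855]
31.243024703676365 -9.547200893385375
```

View pics/g_wrist.png

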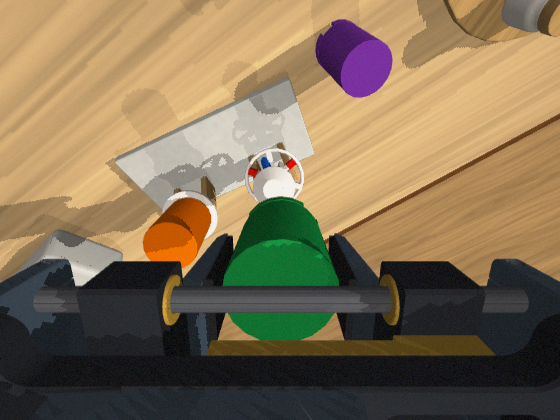

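View pics/g_scene.png

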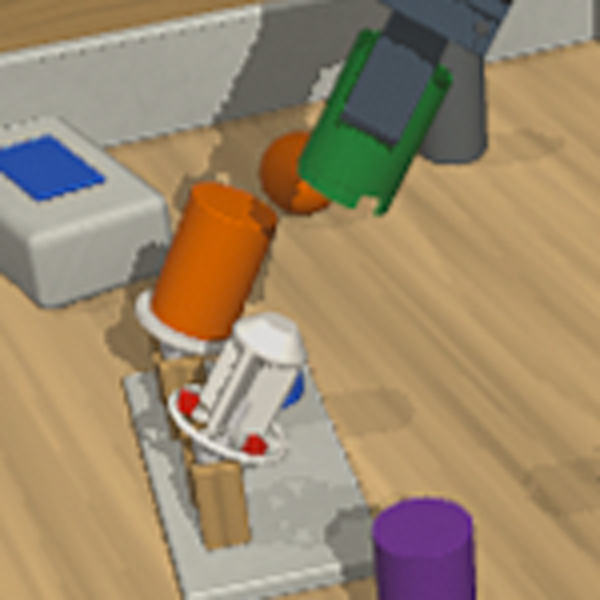

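View pics/g_top.png

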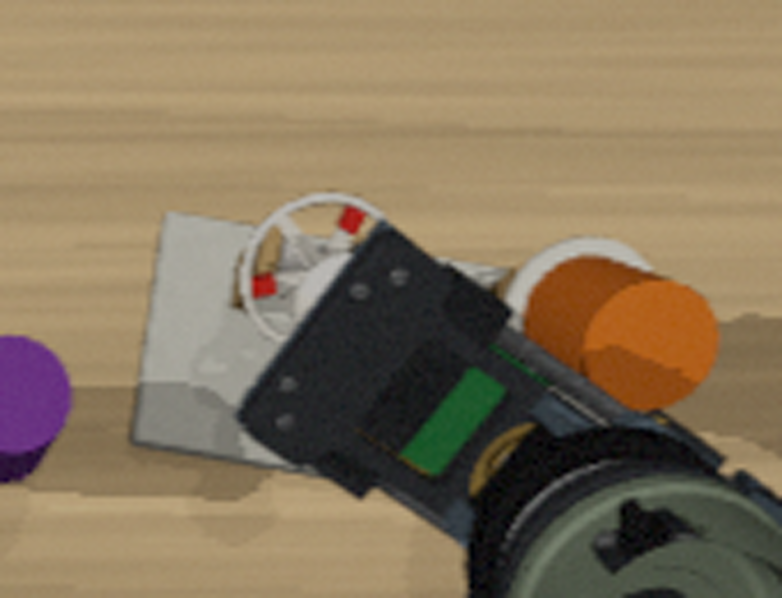

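```bash
python3 - <<'E'
from peg import *
import pickle
cw,W,cs,S,p,R=pickle.load(open("g.pkl","rb"))
save("h_wrist",W,(210,120,350,240),5.5)
for q in ([685.8,-178.6,.532,-.244,-8.9],):
    print((proj(cw,tip(q,q[4]))-[210,120])*5.5,[((proj(cw,lug(q,k,q[4]))-[210,120])*5.5).round() for k in range(3)])
E
```

```text
[[350.93095697 396.80231244]] [array([[382., 455.]]), array([[455., 249.]]), array([[236., 292.]])]
```

View pics/h_wrist.png

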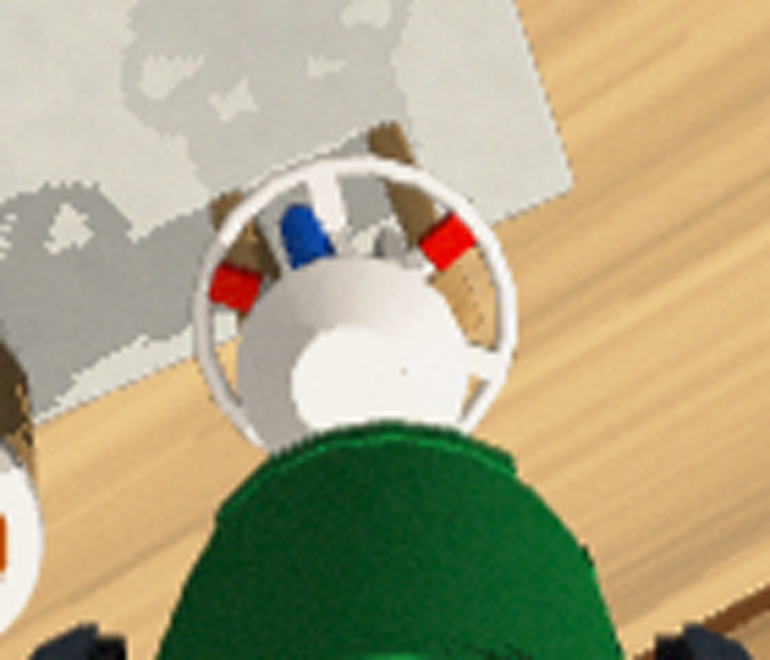

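```bash
cat > fit2.py <<'E'
from peg import *
import pickle
cw,W,cs,S,p,R=pickle.load(open("g.pkl","rb"))
B=np.array([210,120]);
def Z(q): return (q+.5-B)*5.5
def rimpt(deg,o,r=30,h=0):
    a=np.radians(np.atleast_1d(deg));return Z(proj(cw,p+np.c_[r*np.cos(a)+o[0],r*np.sin(a)+o[1],0*a+o[2]-h]@R.T))
if __name__=="__main__":
    for o in [(0,0,47),(2,0,47),(0,0,44)]:
        print(o,"ang",[ (d,rimpt(d,o).round()[0].tolist()) for d in (-86,-70,-54,-30,0,20,34,50,66)])
    w2=lambda a:np.array(a)/5.5+B
    cw1,_=pickle.load(open("w1.pkl","rb"));ct=cal("top");w=lambda a:np.array(a)/3+[150,60]
    tt=lambda a:np.array(a)/4.6+[310,100]; ts=lambda a:np.array(a)/4.6+[130,120]
    L=lambda k:(lambda q:lug(q,k,q[4]))
    T=lambda q:tip(q,q[4])
    O=[(ct,T,tt((355,218)),.5),(cs,T,ts((222,238)),.5),(ct,L(0),tt((351,128)),.5),(ct,L(1),tt((263,193)),.5),(cs,L(0),ts((123,325)),.5),(cs,L(1),ts((201,374)),.5),(cw1,T,w((383,424)),.5),(cw1,L(0),w((358,566)),.5),
     (cw,T,w2((355,387)),2),(cw,L(1),w2((446,240)),2),(cw,L(2),w2((235,288)),2)]
    def ring(q):
        A=axes(q[2],q[4]);a=np.linspace(0,2*np.pi,73);return np.array([q[0],q[1],66])+30*A[:,2]+np.c_[38*np.cos(a),38*np.sin(a),0*a-1]@A.T
    def res(q):
        r=[(proj(c,f(q))[0]+.5-uv)*k for c,f,uv,k in O]
        g=Z(proj(cw,ring(q)));r.append(np.array([g[:,0].min()-193,g[:,0].max()-518,g[:,1].min()-155])/5.5*1.5)
        r.append([(q[4]+9.3)/1.])
        return np.concatenate(r)
    s=least_squares(res,[688,-177,.52,-.27,-8]);q=s.x;print(q.round(3),np.degrees(q[3]).round(1),round(s.cost,2),s.fun.round(1));print(T(q))
    A=axes(q[2],q[4]);a=A[:,2]
    print("angle tool vs peg",np.degrees(np.arccos(-a@R[:,2])), "peg axis in tool",(R.T@a).round(3))
    print("tip in tool",R.T@(T(q)-p),"seat in tool",R.T@(T(q)-75*a-p))
    for k in range(3):
        d=R.T@(lug(q,k,q[4])-(T(q)-71*a));print("lug tool angle",np.degrees(np.arctan2(d[1],d[0])))
    pickle.dump(q,open("q.pkl","wb"))
E
python3 fit2.py
```

```text
(0, 0, 47) ang [(-86, [201.0, 634.0]), (-70, [211.0, 581.0]), (-54, [237.0, 531.0]), (-30, [301.0, 475.0]), (0, [407.0, 447.0]), (20, [480.0, 459.0]), (34, [526.0, 482.0]), (50, [568.0, 520.0]), (66, [598.0, 567.0])]
(2, 0, 47) ang [(-86, [200.0, 621.0]), (-70, [210.0, 567.0]), (-54, [236.0, 518.0]), (-30, [300.0, 461.0]), (0, [407.0, 433.0]), (20, [480.0, 445.0]), (34, [526.0, 468.0]), (50, [569.0, 506.0]), (66, [598.0, 554.0])]
(0, 0, 44) ang [(-86, [198.0, 641.0]), (-70, [208.0, 587.0]), (-54, [235.0, 537.0]), (-30, [299.0, 480.0]), (0, [407.0, 452.0]), (20, [481.0, 464.0]), (34, [527.0, 487.0]), (50, [571.0, 526.0]), (66, [600.0, 574.0])]
[ 6.82060e+02 -1.78019e+02  5.22000e-01 -1.96000e-01 -1.00390e+01] -11.2 16.53 [-0.2  1.1  1.8 -0.6 -0.   0.8 -0.4  1.3  0.9 -0.5  1.4 -0.1  0.7 -1.4
  0.4 -0.7 -0.6  1.   2.  -0.8 -1.1  0.1  2.  -1.7  2.2 -0.7]
[ 630.52311354 -168.89577594  157.02601716]
angle tool vs peg 1.3681078392912613 peg axis in tool [-0.02   0.014 -1.   ]
tip in tool [ 19.64393231  -9.73495359 139.65714462] seat in tool [ 21.11547776 -10.7552891  214.6357647 ]
lug tool angle 167.23703360587243
lug tool angle 47.233625659067535
lug tool angle -72.77656170230637
```

Call:
apply_moves --plan '[{"jaw": 0.6, "delta_pos": [8, -4, 15], "spin": 0}, {"jaw": 0.6, "delta_pos": [16.5, -8, 30], "spin": 0}, {"jaw": 0.6, "delta_pos": [16.5, -8, 45], "spin": 0}, {"jaw": 0.6, "delta_pos": [16.5, -8, 60], "spin": 0}, {"jaw": 0.6, "delta_pos": [16.5, -8, 70], "spin": 0}, {"jaw": 0.6, "delta_pos": [16.5, -8, 70], "spin": 0}, {"jaw": 0.6, "delta_pos": [16.5, -8, 70], "spin": 0}, {"jaw": 0.6, "delta_pos": [16.5, -8, 70], "spin": 0}]'

```text
time_s: 19.15
ee_pos: [596.7, -162.9, 218.4]
ee_rot: [165.9, 28.1, 142.4]
force: [0.0, 0.4, -0.5]
gripper_width: 60.3
```

```bash
python3 - <<'E'
from peg import *
import pickle
st();p,R,s=pose()
W=cams.grab_frame("wrist");save("i_wrist",W,(210,120,350,240),5.5)
S=cams.grab_frame("scene");save("i_scene",S,(130,110,230,210),6)
pickle.dump((cal("wrist"),W,cal("scene"),S,p,R),open("i.pkl","wb"))
E
```

```text
t 19.15 p [ 596.7 -162.9  218.4] rot [165.94  28.1  142.42] q [-19.    8.8 109.5   9.4  31.3 -81.6] F [ 0.   0.4 -0.5] T [ 0.05  0.41 -0.02] w 60.3
tool x [-0.699  0.538 -0.471] y [0.501 0.839 0.214] z [ 0.51  -0.086 -0.856]
```

View pics/i_wrist.png

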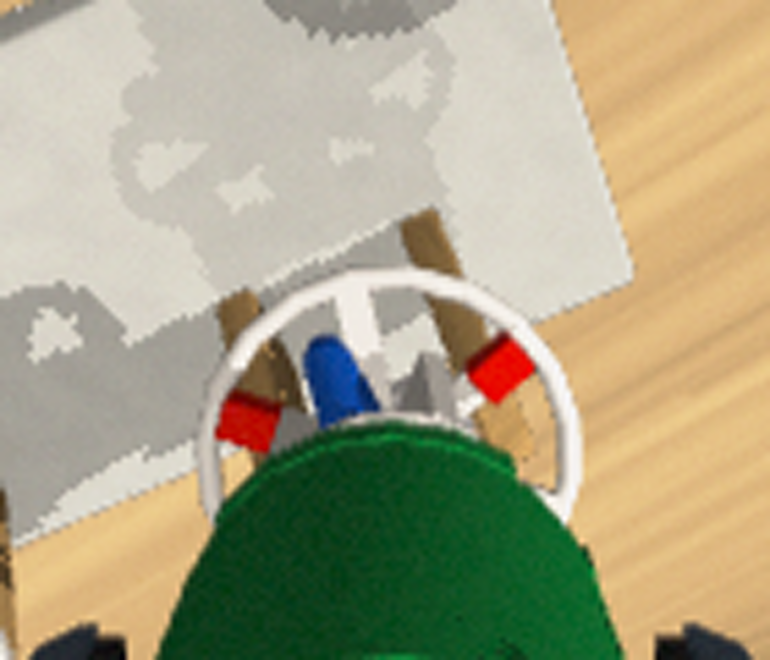

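View pics/i_scene.png

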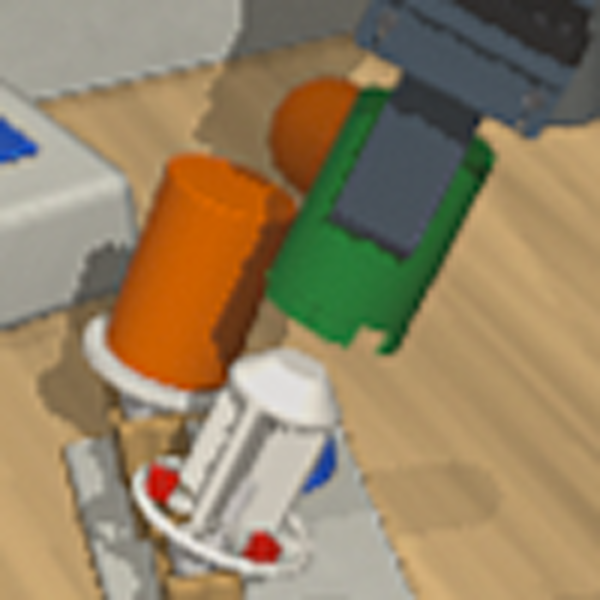

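```bash
python3 - <<'E'
from peg import *
import pickle
cw,W,cs,S,p,R=pickle.load(open("i.pkl","rb"));q=pickle.load(open("q.pkl","rb"))
B=np.array([210,120]);Z=lambda u:(u+.5-B)*5.5
Zs=lambda u:(u+.5-[130,110])*6
a=np.radians(np.arange(0,360,2.))
def circ(o,r): return p+np.c_[r*np.cos(a)+o[0],r*np.sin(a)+o[1],0*a+o[2]]@R.T
for o in [(0,0,47),(3,-1.5,47)]:
    g=Zs(proj(cs,circ(o,30)));b=Zs(proj(cs,circ((o[0],o[1],o[2]-90),30)));print(o,"scene rim",g.min(0),g.max(0),"base",b.min(0),b.max(0))
    g=Z(proj(cw,circ(o,30)));print(" wrist rim miny",g[g[:,1].argmin()],g[:,0].min(),g[:,0].max())
A=axes(q[2],q[4]);T=tip(q,q[4])
print("scene tip",Zs(proj(cs,T)),"wrist lugs",[Z(proj(cw,lug(q,k,q[4],30))).round() for k in (1,2)])
ring=T-76*A[:,2]+np.c_[38*np.cos(a),38*np.sin(a),0*a]@A.T;g=Z(proj(cw,ring));print("ring wrist",g.min(0),g.max(0))
cone=T-13*A[:,2]+np.c_[24.5*np.cos(a),24.5*np.sin(a),0*a]@A.T;g=Z(proj(cw,cone));print("cone wrist",g[g[:,1].argmin()]);
g=Zs(proj(cs,cone));print("cone scene",g.min(0),g.max(0))
g=Zs(proj(cs,ring));print("ring scene",g.min(0),g.max(0))
print("tip in tool",R.T@(T-p))
E
```

```text
(0, 0, 47) scene rim [261.95961604 273.04100566] [397.76471703 355.8230818 ] base [358.76214668  83.57793491] [496.51912957 165.98496013]
 wrist rim miny [402.96500728 438.00471688] 195.9807612906763 608.9522216603734
(3, -1.5, 47) scene rim [269.40883715 275.44354598] [404.83822139 358.11925528] base [366.24252252  86.39232523] [503.61834328 168.6836843 ]
 wrist rim miny [392.27178786 417.04343133] 184.90858165632093 599.3860479746481
scene tip [[311.02360709 362.96234161]] wrist lugs [array([[500., 360.]]), array([[245., 418.]])]
ring wrist [202.37689016 267.95814602] [573.73764246 627.61043455]
cone wrist [392.69509238 407.04820657]
cone scene [242.16866622 355.93791475] [353.22441827 423.02371857]
ring scene [150.82601595 461.55106199] [321.29028888 566.84975579]
tip in tool [ 2.03875483 -1.18690127 70.33372394]
```

```bash
python3 - <<'E'
from cupfit import *
import pickle
cw,W,cs,S,p,R=pickle.load(open("i.pkl","rb"))
def draw(im,c,box,k,o):
    v=cv2.resize(im[box[1]:box[3],box[0]:box[2]],None,fx=k,fy=k,interpolation=cv2.INTER_CUBIC).copy()
    from peg import axes,tip,lug
    q=pickle.load(open("q.pkl","rb"));A=axes(q[2],q[4]);T=tip(q,q[4]);a=np.radians(np.arange(0,361,4.))
    P=[(p+np.c_[30*np.cos(a)+o[0],30*np.sin(a)+o[1],0*a+o[2]-h]@R.T,(255,255,0)) for h in (0,90)]
    P+=[(T-h*A[:,2]+np.c_[r*np.cos(a),r*np.sin(a),0*a]@A.T,(0,255,255)) for h,r in ((0,12),(13,24.5),(75,38))]
    for X,col in P:
        g=((proj(c,X)+.5-box[:2])*k).astype(int);cv2.polylines(v,[g.reshape(-1,1,2)],False,col,1)
    return v
cv2.imwrite("pics/j_s.png",draw(S,cs,(140,120,225,210),7,(0,0,47))[:,:,::-1])
cv2.imwrite("pics/j_w.png",draw(W,cw,(210,120,350,240),5.5,(0,0,47))[:,:,::-1])
E
```

```text
(no output)
```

View pics/j_s.png

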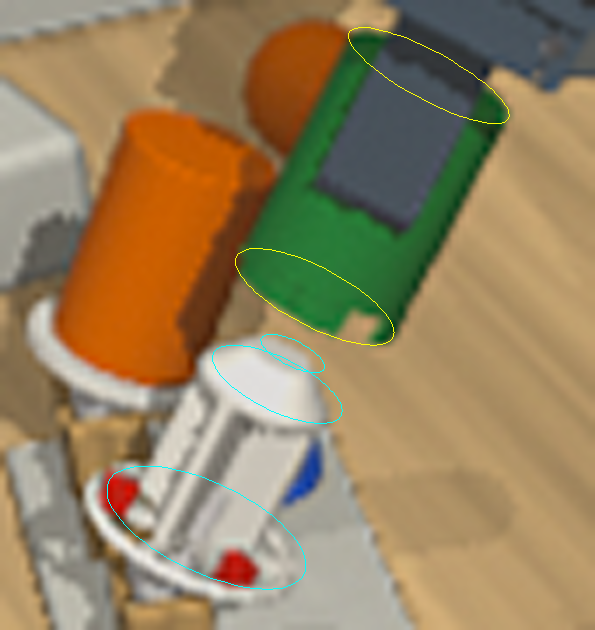

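View pics/j_w.png

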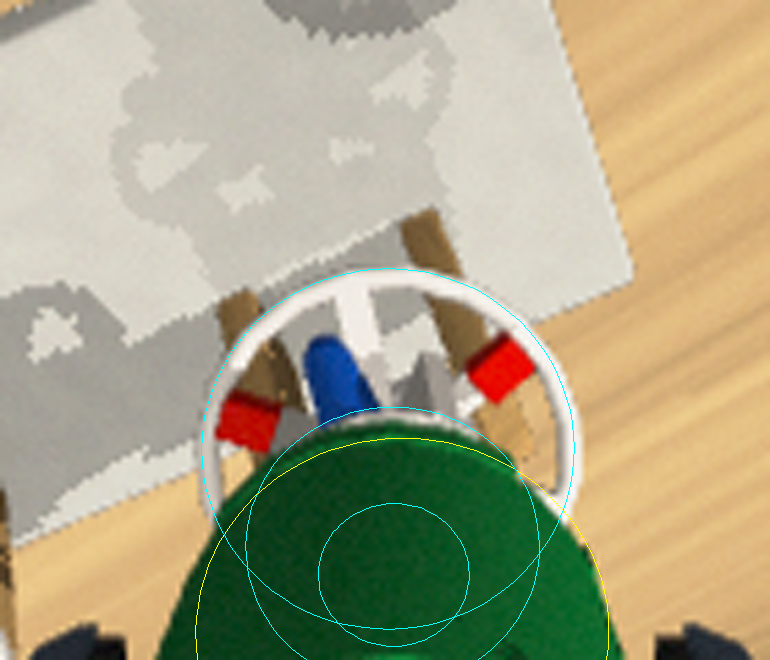

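Call:
apply_moves --plan '[{"jaw": 0.6, "delta_pos": [-2.5, 0, 6], "spin": 0}, {"jaw": 0.6, "delta_pos": [-2.5, 0, 12], "spin": 0}, {"jaw": 0.6, "delta_pos": [-2.5, 0, 18], "spin": 0}, {"jaw": 0.6, "delta_pos": [-2.5, 0, 24], "spin": 0}, {"jaw": 0.6, "delta_pos": [-2.5, 0, 29], "spin": 0}, {"jaw": 0.6, "delta_pos": [-2.5, 0, 33], "spin": 0}, {"jaw": 0.6, "delta_pos": [-2.5, 0, 36], "spin": 0}, {"jaw": 0.6, "delta_pos": [-2.5, 0, 36], "spin": 0}]'

```text
time_s: 20.25
ee_pos: [616.7, -167.3, 188.4]
ee_rot: [165.9, 28.1, 142.4]
force: [0.4, 0.4, -0.0]
gripper_width: 60.2
```

```bash
cat > look.py <<'E'
from h import *
import pickle,sys
n=sys.argv[1]
st();p,R,s=pose();print("F tool",(R.T@s["force"]).round(2),"T tool",(R.T@s["torque"]).round(2))
W=cams.grab_frame("wrist");save(n+"_w",W,(210,120,350,240),5)
S=cams.grab_frame("scene");save(n+"_s",S,(130,110,230,210),6)
pickle.dump((cal("wrist"),W,cal("scene"),S,p,R),open(n+".pkl","wb"))
E
python3 look.py k
```

```text
t 20.25 p [ 616.7 -167.3  188.4] rot [165.94  28.07 142.42] q [-18.7  12.3 109.7  10.2  27.5 -82.4] F [ 0.4  0.4 -0. ] T [ 0.04  0.34 -0.02] w 60.2
tool x [-0.699  0.538 -0.471] y [0.501 0.838 0.214] z [ 0.51  -0.086 -0.856]
F tool [-0.06  0.5   0.17] T tool [0.16 0.3  0.01]
```

View pics/k_s.png

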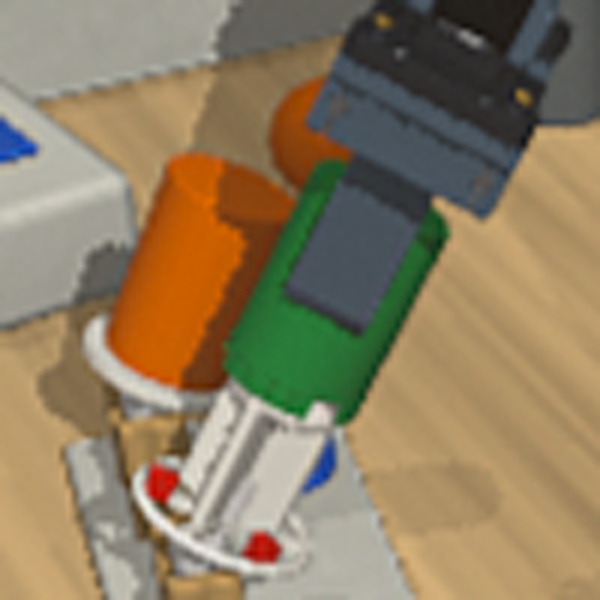

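View pics/k_w.png

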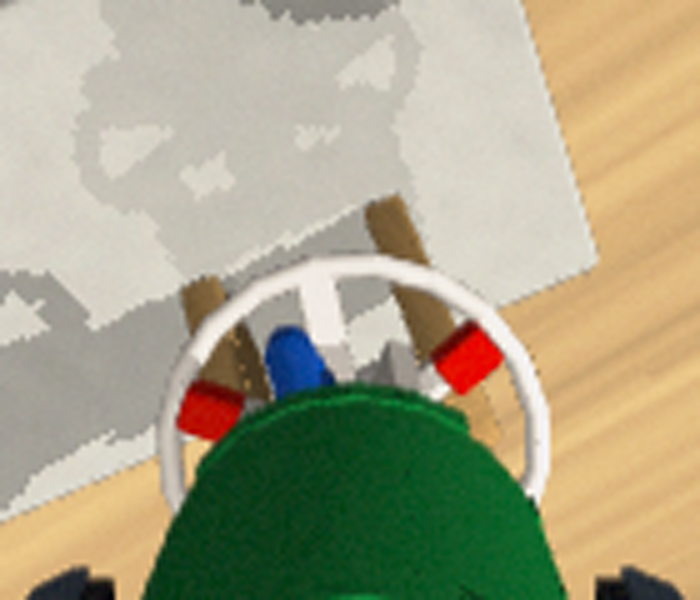

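Call:
apply_moves --plan '[{"jaw": 0.6, "delta_pos": [0, 0, 3], "spin": 0}, {"jaw": 0.6, "delta_pos": [0, 0, 6], "spin": 0}, {"jaw": 0.6, "delta_pos": [0, 0, 9], "spin": 0}, {"jaw": 0.6, "delta_pos": [0, 0, 11], "spin": 0}, {"jaw": 0.6, "delta_pos": [0, 0, 13], "spin": 0}, {"jaw": 0.6, "delta_pos": [0, 0, 15], "spin": 0}, {"jaw": 0.6, "delta_pos": [0, 0, 15], "spin": 0}, {"jaw": 0.6, "delta_pos": [0, 0, 15], "spin": 0}]'

```text
time_s: 21.35
ee_pos: [624.3, -168.7, 176.0]
ee_rot: [165.9, 28.1, 142.4]
force: [-0.7, -0.4, -0.7]
gripper_width: 60.2
```

```bash
python3 look.py l
```

```text
t 21.35 p [ 624.3 -168.7  176. ] rot [165.93  28.1  142.42] q [-18.5  13.8 109.9  10.6  25.9 -82.8] F [-0.7 -0.4 -0.7] T [0.07 0.41 0.06] w 60.2
tool x [-0.699  0.538 -0.471] y [0.501 0.839 0.214] z [ 0.51  -0.086 -0.856]
F tool [ 0.57 -0.86  0.32] T tool [ 0.15  0.39 -0.05]
```

View pics/l_s.png

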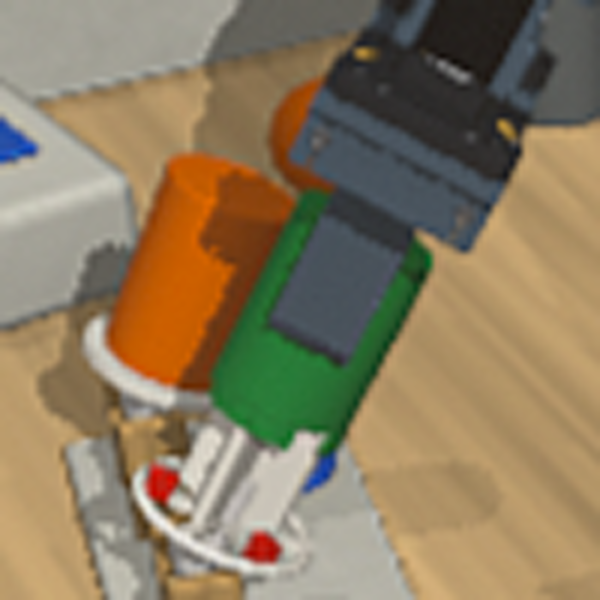

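View pics/l_w.png

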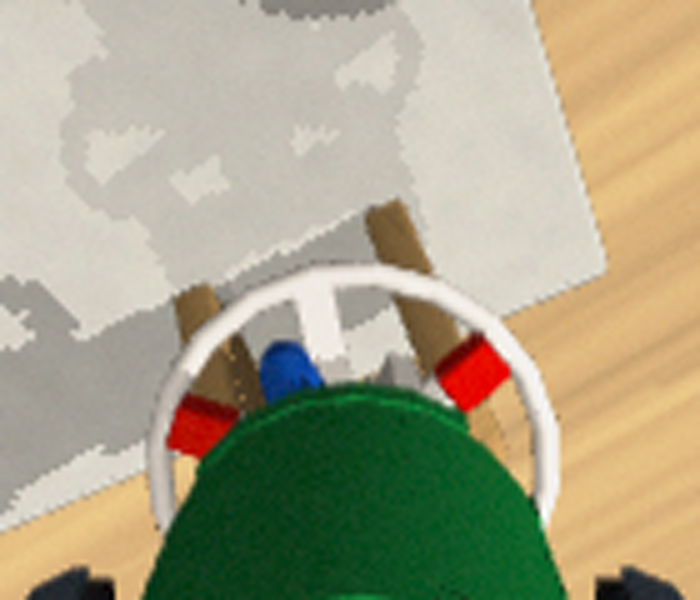

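Call:
apply_moves --plan '[{"jaw": 0.6, "delta_pos": [0, 0, 3], "spin": 0}, {"jaw": 0.6, "delta_pos": [0, 0, 6], "spin": 0}, {"jaw": 0.6, "delta_pos": [0, 0, 9], "spin": 0}, {"jaw": 0.6, "delta_pos": [0, 0, 11], "spin": 0}, {"jaw": 0.6, "delta_pos": [0, 0, 13], "spin": 0}, {"jaw": 0.6, "delta_pos": [0, 0, 15], "spin": 0}, {"jaw": 0.6, "delta_pos": [0, 0, 16], "spin": 0}, {"jaw": 0.6, "delta_pos": [0, 0, 16], "spin": 0}]'

```text
time_s: 22.45
ee_pos: [631.9, -169.8, 161.3]
ee_rot: [166.0, 28.0, 142.4]
force: [-3.3, 1.4, -2.7]
gripper_width: 60.6
```

```bash
python3 look.py m
```

```text
t 22.45 p [ 631.9 -169.8  161.3] rot [165.98  27.98 142.44] q [-18.4  15.4 110.   11.1  24.3 -83.2] F [-3.3  1.4 -2.7] T [ 0.18  1.39 -0.01] w 60.6
tool x [-0.7    0.538 -0.469] y [0.501 0.838 0.214] z [ 0.509 -0.085 -0.857]
F tool [ 4.35 -1.13  0.54] T tool [ 0.62  1.25 -0.02]
```

View pics/m_s.png

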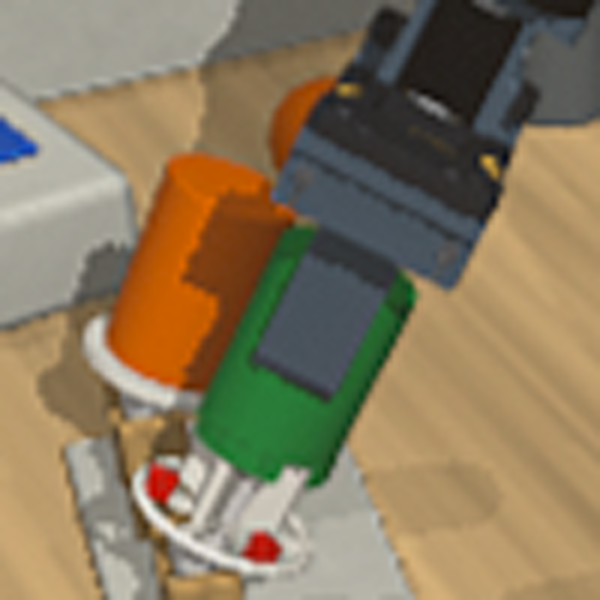

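View pics/m_w.png

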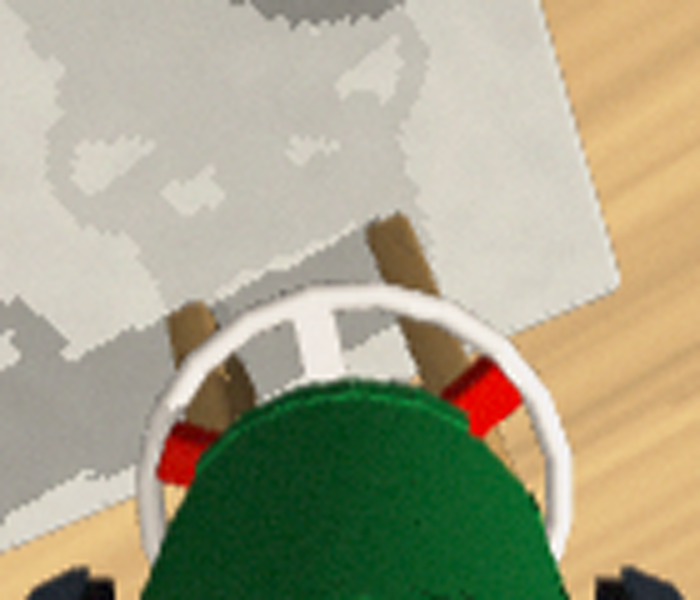

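Call:
apply_moves --plan '[{"jaw": 0.6, "delta_pos": [0, 0, 3], "spin": 0}, {"jaw": 0.6, "delta_pos": [0, 0, 6], "spin": 0}, {"jaw": 0.6, "delta_pos": [0, 0, 8], "spin": 0}, {"jaw": 0.6, "delta_pos": [0, 0, 10], "spin": 0}, {"jaw": 0.6, "delta_pos": [0, 0, 12], "spin": 0}, {"jaw": 0.6, "delta_pos": [0, 0, 14], "spin": 0}, {"jaw": 0.6, "delta_pos": [0, 0, 14], "spin": 0}, {"jaw": 0.6, "delta_pos": [0, 0, 14], "spin": 0}]'

```text
time_s: 23.55
ee_pos: [639.0, -171.0, 149.3]
ee_rot: [166.0, 28.0, 142.4]
force: [-4.8, -0.8, -3.2]
gripper_width: 60.5
```

```bash
python3 look.py n
```

```text
t 23.55 p [ 639.  -171.   149.3] rot [165.99  27.99 142.45] q [-18.3  16.8 110.1  11.6  22.8 -83.7] F [-4.8 -0.8 -3.2] T [ 0.07  1.45 -0.06] w 60.5
tool x [-0.7    0.538 -0.469] y [0.501 0.838 0.214] z [ 0.509 -0.085 -0.857]
F tool [ 4.48 -3.75  0.37] T tool [ 0.76  1.23 -0.04]
```

View pics/n_s.png

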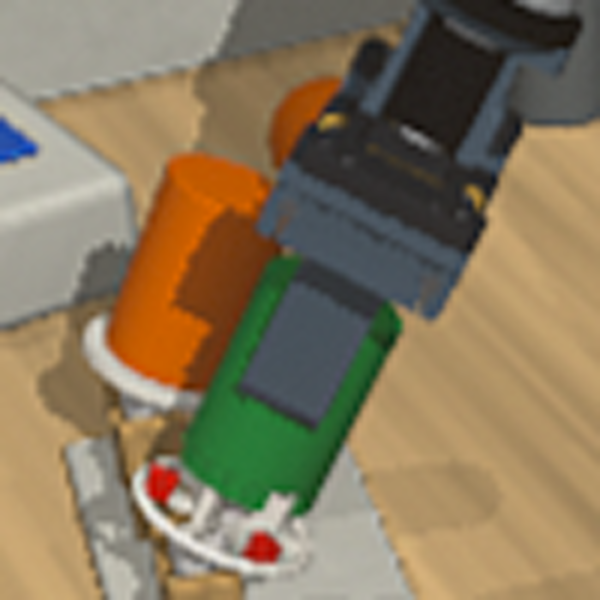

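View pics/n_w.png

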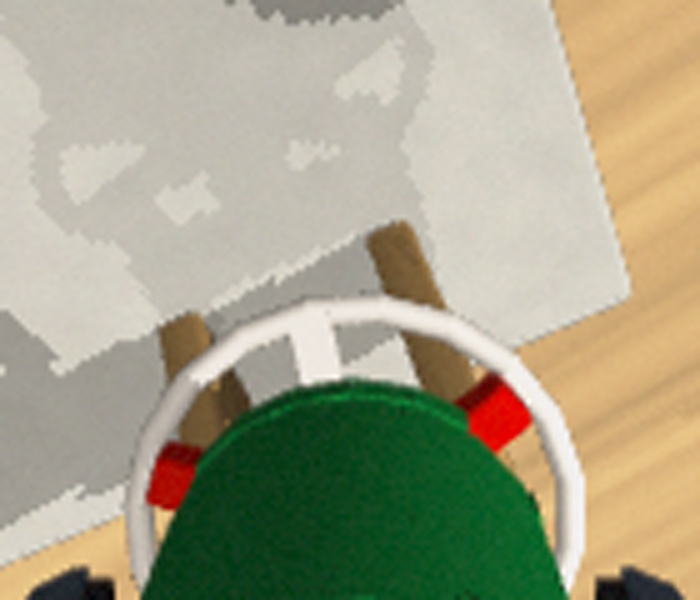

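Call:
apply_moves --plan '[{"jaw": 0.6, "delta_pos": [0, -0.5, 2], "spin": 0}, {"jaw": 0.6, "delta_pos": [0, -0.5, 4], "spin": 0}, {"jaw": 0.6, "delta_pos": [0, -0.5, 5], "spin": 0}, {"jaw": 0.6, "delta_pos": [0, -0.5, 6], "spin": 0}, {"jaw": 0.6, "delta_pos": [0, -0.5, 7], "spin": 0}, {"jaw": 0.6, "delta_pos": [0, -0.5, 8], "spin": 0}, {"jaw": 0.6, "delta_pos": [0, -0.5, 8], "spin": 0}, {"jaw": 0.6, "delta_pos": [0, -0.5, 8], "spin": 0}]'

```text
time_s: 24.65
ee_pos: [642.9, -172.2, 142.5]
ee_rot: [166.0, 28.0, 142.4]
force: [-5.5, -0.5, -2.5]
gripper_width: 60.2
```

```bash
python3 look.py o
```

```text
t 24.65 p [ 642.9 -172.2  142.5] rot [165.98  28.   142.44] q [-18.2  17.5 110.1  12.   22.  -84.1] F [-5.5 -0.5 -2.5] T [ 0.08  1.41 -0.07] w 60.2
tool x [-0.7    0.538 -0.47 ] y [0.501 0.838 0.214] z [ 0.509 -0.086 -0.857]
F tool [ 4.75 -3.7  -0.67] T tool [ 0.73  1.21 -0.02]
```

View pics/o_s.png

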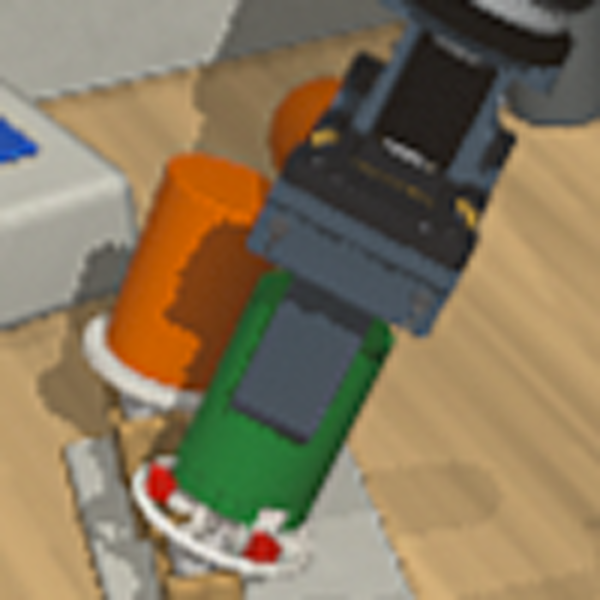

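View pics/o_w.png

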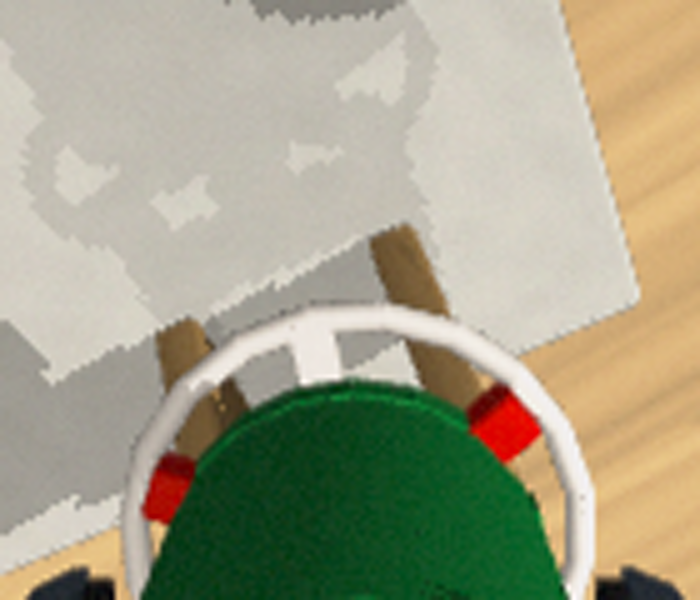

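Call:
apply_moves --plan '[{"jaw": 0.6, "delta_pos": [0, -0.5, 1], "spin": 0}, {"jaw": 0.6, "delta_pos": [0, -0.5, 2], "spin": 0}, {"jaw": 0.6, "delta_pos": [0, -0.5, 3], "spin": 0}, {"jaw": 0.6, "delta_pos": [0, -0.5, 4], "spin": 0}, {"jaw": 0.6, "delta_pos": [0, -0.5, 5], "spin": 0}, {"jaw": 0.6, "delta_pos": [0, -0.5, 6], "spin": 0}, {"jaw": 0.6, "delta_pos": [0, -0.5, 6], "spin": 0}, {"jaw": 0.6, "delta_pos": [0, -0.5, 6], "spin": 0}]'

```text
time_s: 25.75
ee_pos: [645.9, -173.1, 137.4]
ee_rot: [166.0, 28.0, 142.4]
force: [-5.4, 0.1, -2.5]
gripper_width: 60.3
```

```bash
python3 look.py p
```

```text
t 25.75 p [ 645.9 -173.1  137.4] rot [165.96  28.02 142.43] q [-18.2  18.1 110.1  12.3  21.4 -84.4] F [-5.4  0.1 -2.5] T [ 0.12  1.25 -0.11] w 60.3
tool x [-0.7    0.538 -0.47 ] y [0.501 0.838 0.214] z [ 0.509 -0.086 -0.856]
F tool [ 5.05 -3.16 -0.63] T tool [0.64 1.08 0.05]
```

View pics/p_s.png

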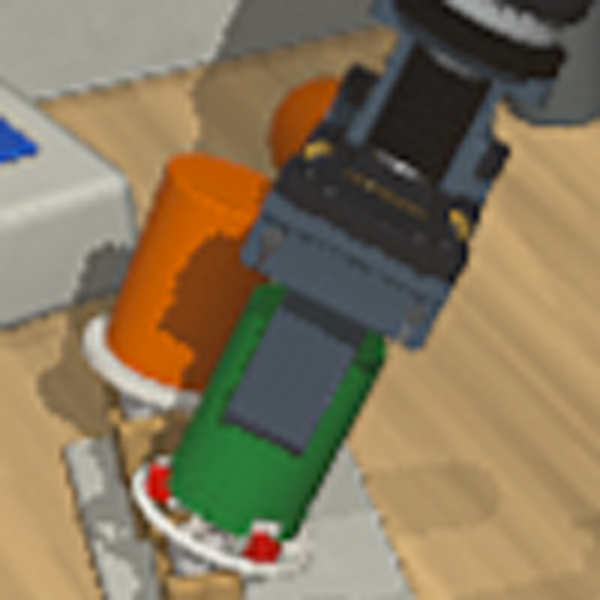

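View pics/p_w.png

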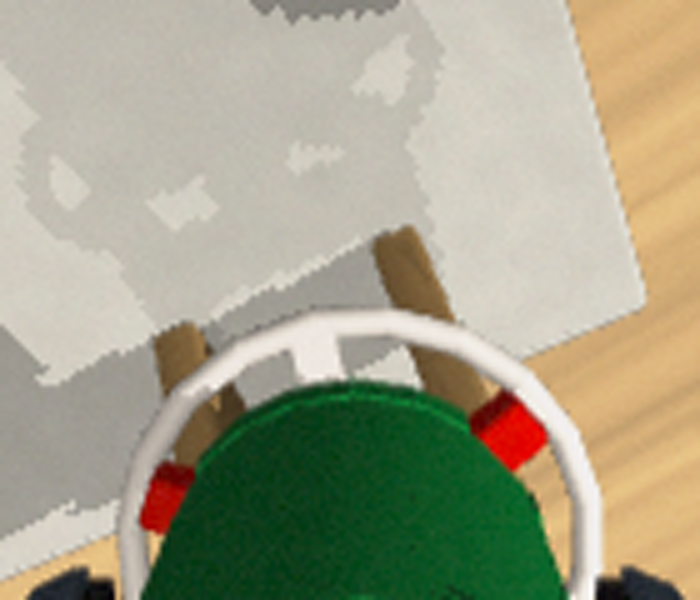

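Call:
apply_moves --plan '[{"jaw": 0.6, "delta_pos": [0, -0.3, 1], "spin": 0}, {"jaw": 0.6, "delta_pos": [0, -0.3, 2], "spin": 0}, {"jaw": 0.6, "delta_pos": [0, -0.3, 3], "spin": 0}, {"jaw": 0.6, "delta_pos": [0, -0.3, 4], "spin": 0}, {"jaw": 0.6, "delta_pos": [0, -0.3, 5], "spin": 0}, {"jaw": 0.6, "delta_pos": [0, -0.3, 5], "spin": 0}, {"jaw": 0.6, "delta_pos": [0, -0.3, 5], "spin": 0}, {"jaw": 0.6, "delta_pos": [0, -0.3, 5], "spin": 0}]'

```text
time_s: 26.85
ee_pos: [648.4, -173.6, 133.3]
ee_rot: [165.9, 28.0, 142.4]
force: [-5.5, 1.4, -0.3]
gripper_width: 60.6
```

```bash
python3 look.py r
```

```text
t 26.85 p [ 648.4 -173.6  133.3] rot [165.94  28.03 142.42] q [-18.2  18.6 110.1  12.6  20.9 -84.7] F [-5.5  1.4 -0.3] T [0.28 1.27 0.04] w 60.6
tool x [-0.7    0.538 -0.47 ] y [0.501 0.838 0.214] z [ 0.509 -0.085 -0.856]
F tool [ 4.71 -1.61 -2.65] T tool [0.47 1.22 0.  ]
```

View pics/r_s.png

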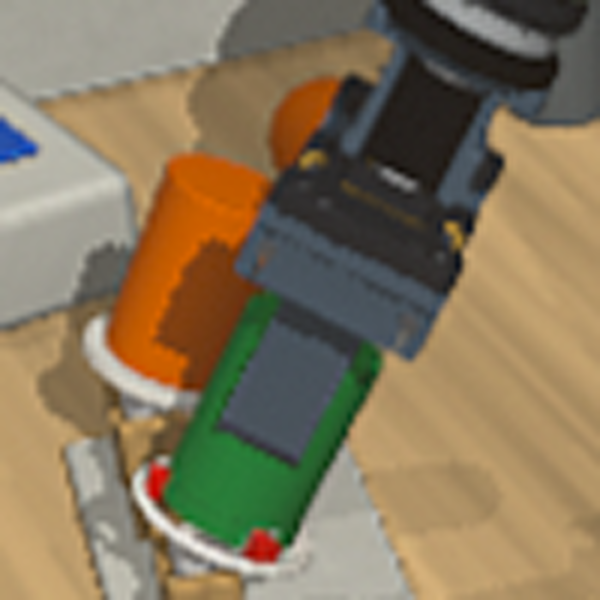

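View pics/r_w.png

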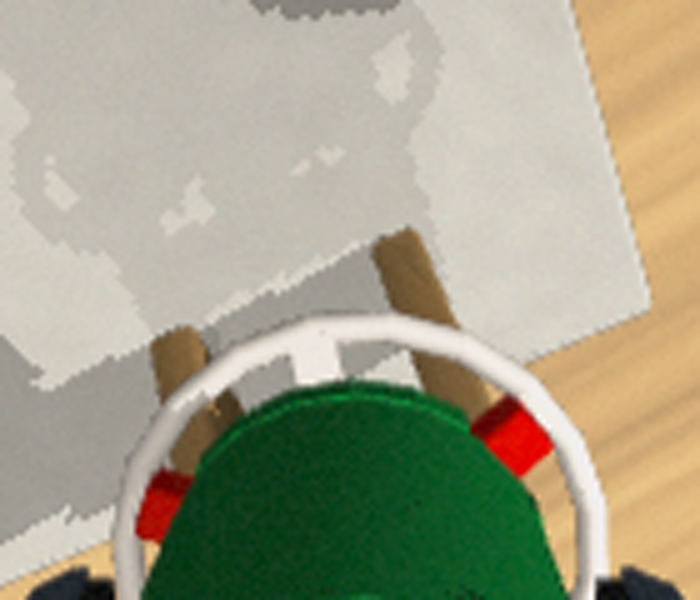

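Call:
apply_moves --plan '[{"jaw": 0.6, "delta_pos": [0, 0, 1], "spin": 0}, {"jaw": 0.6, "delta_pos": [0, 0, 1.5], "spin": 0}, {"jaw": 0.6, "delta_pos": [0, 0, 2], "spin": 0}, {"jaw": 0.6, "delta_pos": [0, 0, 2.5], "spin": 0}, {"jaw": 0.6, "delta_pos": [0, 0, 3], "spin": 0}, {"jaw": 0.6, "delta_pos": [0, 0, 3], "spin": 0}, {"jaw": 0.6, "delta_pos": [0, 0, 3], "spin": 0}, {"jaw": 0.6, "delta_pos": [0, 0, 3], "spin": 0}]'

```text
time_s: 27.95
ee_pos: [648.9, -173.7, 132.7]
ee_rot: [165.9, 28.1, 142.4]
force: [-17.0, 3.3, 13.9]
gripper_width: 60.4
```

```bash
python3 look.py s
```

```text
t 27.95 p [ 648.9 -173.7  132.7] rot [165.93  28.08 142.44] q [-18.2  18.7 110.1  12.7  20.8 -84.8] F [-17.    3.3  13.9] T [-0.11  2.12 -0.22] w 60.4
tool x [-0.699  0.538 -0.471] y [0.501 0.839 0.215] z [ 0.51  -0.086 -0.856]
F tool [  7.13  -2.7  -20.81] T tool [ 1.32  1.68 -0.05]
```

View pics/s_s.png

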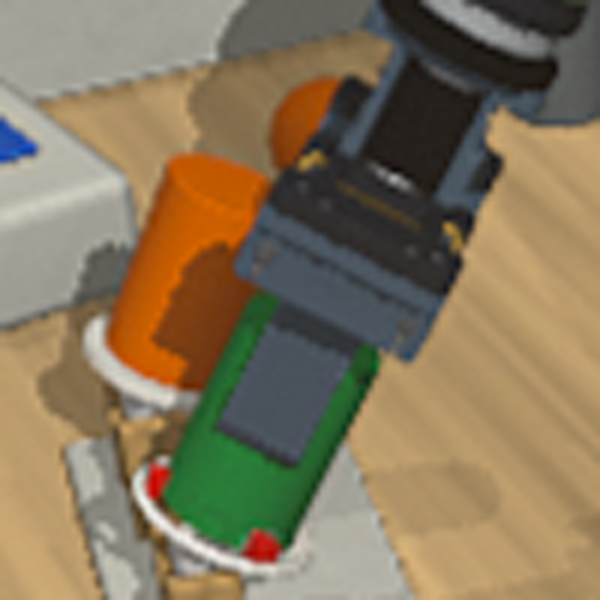

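```bash
python3 - <<'E'
from h import *
import pickle
cw,W,cs,S,p,R=pickle.load(open("s.pkl","rb"))
save("t_s",S,(148,178,188,208),18)
save("t_w",W,(225,180,350,240),6)
E
```

```text
(no output)
```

View pics/t_s.png

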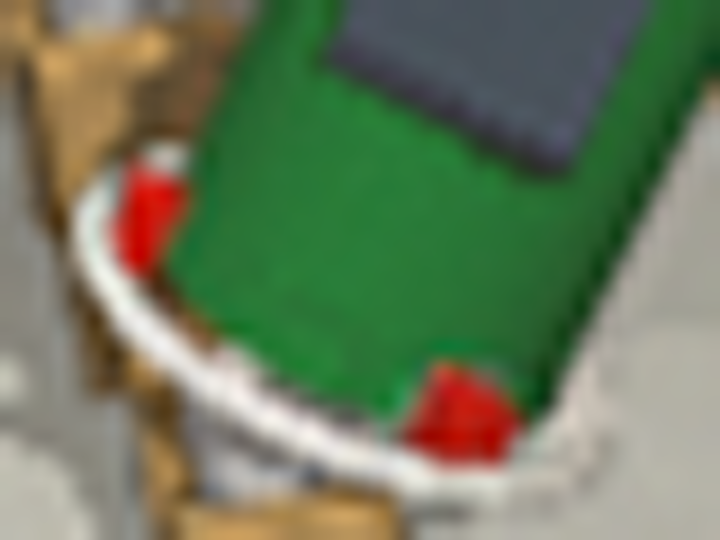

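View pics/t_w.png

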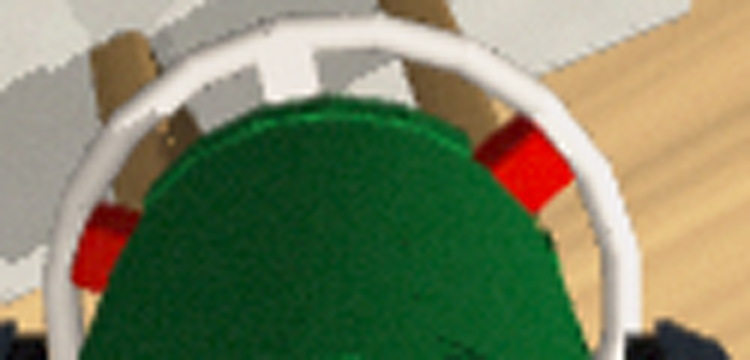

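Call:
apply_moves --plan '[{"jaw": 0.6, "delta_pos": [0, 0, 1], "spin": 0.03}, {"jaw": 0.6, "delta_pos": [0, 0, 1], "spin": 0.05}, {"jaw": 0.6, "delta_pos": [0, 0, 1], "spin": 0.03}, {"jaw": 0.6, "delta_pos": [0, 0, 1], "spin": 0}, {"jaw": 0.6, "delta_pos": [0, 0, 1], "spin": -0.03}, {"jaw": 0.6, "delta_pos": [0, 0, 1], "spin": -0.05}, {"jaw": 0.6, "delta_pos": [0, 0, 1], "spin": -0.02}, {"jaw": 0.6, "delta_pos": [0, 0, 1], "spin": 0}]'

```text
time_s: 29.05
ee_pos: [649.1, -173.8, 133.1]
ee_rot: [165.9, 28.1, 142.5]
force: [-11.4, 1.8, 7.1]
gripper_width: 60.5
```

```bash
python3 look.py u
```

```text
t 29.05 p [ 649.1 -173.8  133.1] rot [165.94  28.14 142.49] q [-18.2  18.7 110.1  12.7  20.8 -84.9] F [-11.4   1.8   7.1] T [-0.18  1.75  0.  ] w 60.5
tool x [-0.699  0.537 -0.472] y [0.5   0.839 0.214] z [ 0.511 -0.086 -0.855]
F tool [  5.61  -2.66 -12.04] T tool [ 1.06  1.38 -0.24]
```

View pics/u_s.png

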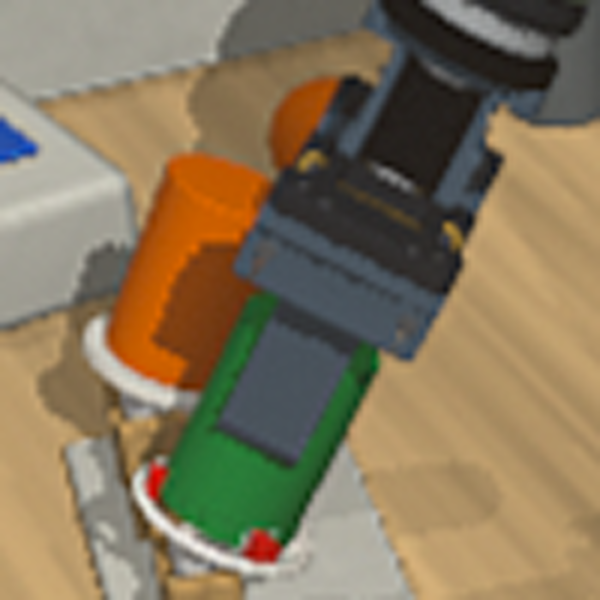

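Call:
apply_moves --plan '[{"jaw": 0.4, "delta_pos": [0, 0, 0.3], "spin": 0}, {"jaw": 0.2, "delta_pos": [0, 0, 0], "spin": 0}, {"jaw": 0, "delta_pos": [0, 0, 0], "spin": 0}, {"jaw": 0, "delta_pos": [0, 0, 0], "spin": 0}, {"jaw": 0, "delta_pos": [0, 0, 0], "spin": 0}, {"jaw": 0, "delta_pos": [0, 0, 0], "spin": 0}, {"jaw": 0, "delta_pos": [0, 0, -2], "spin": 0}, {"jaw": 0, "delta_pos": [0, 0, -4], "spin": 0}]'

```text
time_s: 30.15
ee_pos: [647.0, -173.5, 136.7]
ee_rot: [165.9, 28.2, 142.5]
force: [0.1, 0.4, 0.7]
gripper_width: 91.4
```

```bash
python3 look.py v
```

```text
t 30.15 p [ 647.  -173.5  136.7] rot [165.94  28.15 142.5 ] q [-18.2  18.3 110.1  12.5  21.2 -84.7] F [0.1 0.4 0.7] T [-0.01  0.3  -0.05] w 91.4
tool x [-0.7    0.537 -0.472] y [0.5   0.839 0.214] z [ 0.511 -0.086 -0.855]
F tool [-0.19  0.53 -0.57] T tool [0.19 0.23 0.01]
```

View pics/v_s.png

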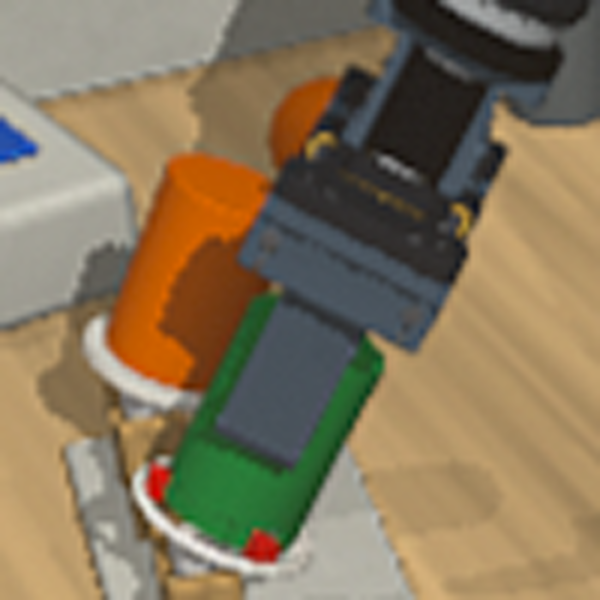

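View pics/v_w.png

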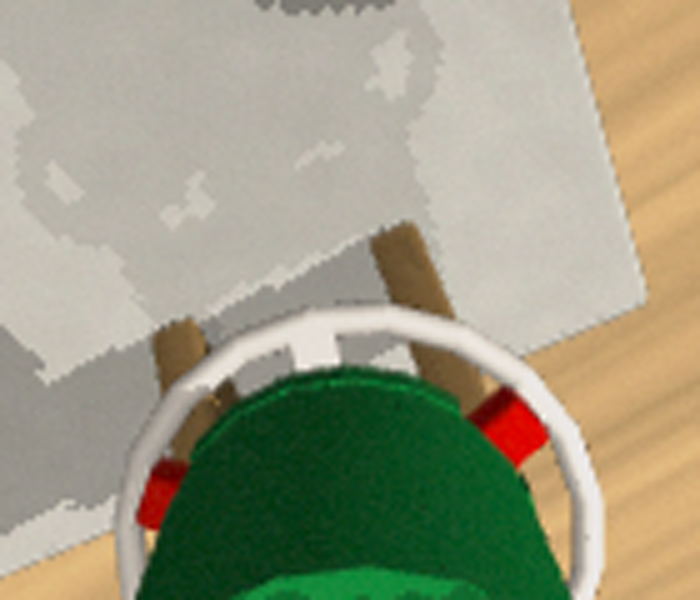

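Released cleanly with zero force. Retreating along the peg axis.

Call:
apply_moves --plan '[{"jaw": 0, "delta_pos": [0, 0, -10], "spin": 0}, {"jaw": 0, "delta_pos": [0, 0, -25], "spin": 0}, {"jaw": 0, "delta_pos": [0, 0, -45], "spin": 0}, {"jaw": 0, "delta_pos": [0, 0, -65], "spin": 0}, {"jaw": 0, "delta_pos": [0, 0, -90], "spin": 0}, {"jaw": 0, "delta_pos": [0, 0, -115], "spin": 0}, {"jaw": 0, "delta_pos": [0, 0, -130], "spin": 0}, {"jaw": 0, "delta_pos": [0, 0, -130], "spin": 0}]'

```text
time_s: 31.25
ee_pos: [580.6, -162.5, 249.9]
ee_rot: [165.9, 28.3, 142.5]
force: [0.3, 0.2, 0.0]
gripper_width: 91.0
```

```bash
python3 look.py x; python3 - <<'E'
from h import *
import pickle
cw,W,cs,S,p,R=pickle.load(open("x.pkl","rb"))
save("x_s",S,(140,120,215,220),6);save("x_w",W)
q=pickle.load(open("q.pkl","rb"))
T=cams.grab_frame("top");save("x_t",T,(120,80,480,290),2.2)
E
```

```text
t 31.25 p [ 580.6 -162.5  249.9] rot [165.88  28.34 142.46] q [-19.6   5.7 108.3   9.   35.3 -81.6] F [0.3 0.2 0. ] T [-0.    0.34  0.03] w 91.0
tool x [-0.698  0.536 -0.475] y [0.499 0.84  0.215] z [ 0.514 -0.087 -0.854]
F tool [-0.12  0.28  0.12] T tool [ 0.17  0.29 -0.05]
```

View pics/x_s.png

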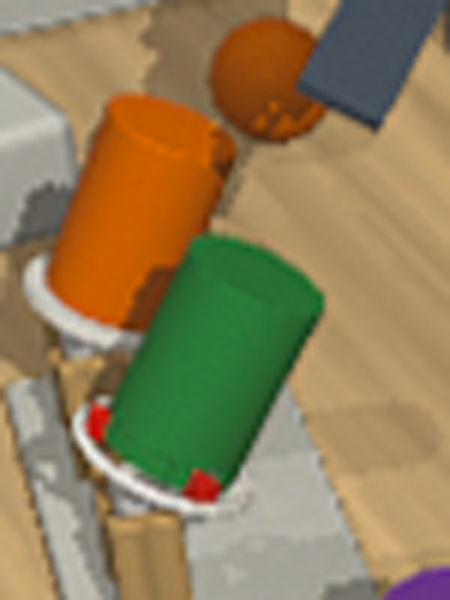

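View pics/x_w.png

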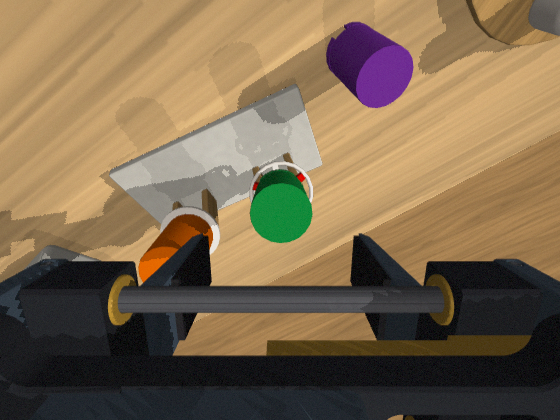

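View pics/x_t.png

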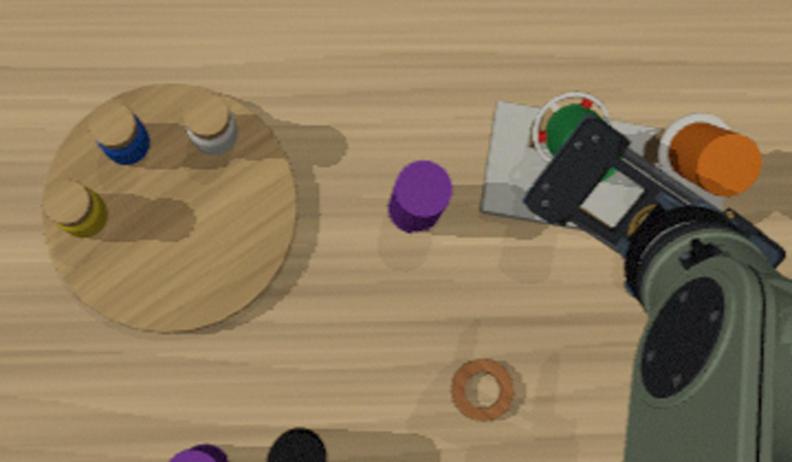

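```bash
python3 - <<'E'
from peg import *
import pickle
from cupfit import green
cw,W,cs,S,p,R=pickle.load(open("x.pkl","rb"));q=pickle.load(open("q.pkl","rb"))
g=green(S).copy();g[:, :140]=0;g[:,215:]=0;g[:120]=0;g[220:]=0
ys,xs=np.nonzero(g);print("scene green ext",xs.min(),ys.min(),xs.max()+1,ys.max()+1)
g2=green(W).copy();k,l,st_,cc=cv2.connectedComponentsWithStats(g2);i=1+np.argmax(st_[1:,4]);x0,y0,w,h=st_[i][:4];print("wrist green",x0,y0,x0+w,y0+h)
A=axes(q[2],q[4]);T=tip(q,q[4]);seat=T-75*A[:,2];a=np.radians(np.arange(0,360,2.))
def cyl(h):return np.concatenate([seat+np.c_[30*np.cos(a),30*np.sin(a),0*a+z]@A.T for z in (h,h+90)])
# correct model shift so that ring matches: scene ring centre observed
ring=seat+np.c_[38*np.cos(a),38*np.sin(a),0*a-.5]@A.T
for n,c,obs in (("scene",cs,(133/6+130,455/6+110,312/6+130,575/6+110)),):
    r=proj(c,ring)+.5;pr=[*r.min(0),*r.max(0)];sh=np.array([(obs[0]+obs[2]-pr[0]-pr[2])/2,(obs[1]+obs[3]-pr[1]-pr[3])/2]);print("shift",sh)
    for h in (0,3,8):
        u=proj(c,cyl(h))+.5+sh;print(h,u.min(0).round(1),u.max(0).round(1))
r=proj(cw,ring)+.5;print("wrist ring pred",r.min(0).round(1),r.max(0).round(1))
for h in (0,3,8):
    u=proj(cw,cyl(h))+.5;print("wrist",h,u.min(0).round(1),u.max(0).round(1))
save("y_w",W,(220,130,350,260),5)
E
```

```text
scene green ext 158 159 194 201
wrist green 250 170 312 243
shift [-2.33888557  0.29454513]
0 [156.  158.9] [193.3 202.6]
3 [156.5 157.9] [193.8 201.6]
8 [157.3 156.2] [194.6 200. ]
wrist ring pred [250.7 163.3] [312.3 223.5]
wrist 0 [250.9 170.1] [315.1 246.2]
wrist 3 [250.6 170.5] [315.5 247.4]
wrist 8 [250.2 171.1] [316.2 249.6]
```

View pics/y_w.png

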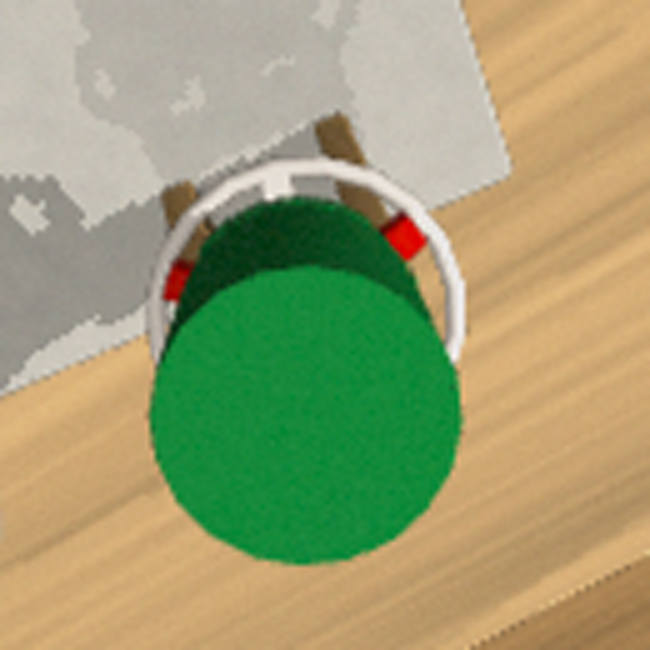

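The measured outlines match the fully-home model, not one resting 8 mm high on the lugs. The gripper is clear of everything, so I'm handing in.

```bash
python3 - <<'E'
from workcell import env
print(env.job_done(), env.state()["time_s"])
E
```

```text
the job is handed in; nothing more can be done
the job is handed in; nothing more can be done
```

The green cup is hanging mouth-down on the empty peg with its notches over the red lugs. I let go, backed the gripper off along the peg and handed the job in at about 31 s. No verdict is reported.

- **Tilting the tool:** the moves have no tilt. I asked for points just out of reach so the arm would tip the tool about 3° per call, up to 31° along the peg's lean. This ran joint 3 up against its 12.3° limit.
- **Pushing on:** I lined the notches up with the lugs from the camera views before pushing on, so it needed only a ±3° wiggle at the end. The cup went past the tongue with about 5 N of side force and stopped against the star. The wrist force along the peg then peaked at about 21 N. That is over the 5 to 10 N light pressure but far below the 100 N ramming limit. It was 12 N after the wiggle.
- **Last checks:**
  - The tool's height put the rim 0.5 to 1 mm above the star.
  - In the scene view, the cup's top edge is at row 159, where the model puts a fully home cup (158.9). A cup resting 8 mm high on the lugs would be at 156.2.
  - A lug shows inside its notch.
  - Tool force was about 0 and the gripper fully open.
  - The jars and teether looked unmoved by eye; I did not measure them.
- **Disagreements:** the wrist and scene cameras differed by about 5 mm on where the peg stood. I took a middle value and let the 2.5 mm of play absorb the rest. In the last wrist view the cup also measured about 2 to 3 pixels smaller than the model, which does not suggest it sits high.

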